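# Latch the drop-front drying chamber shut

### The arm

A 6-joint arm with a two-finger parallel gripper is mounted at the origin on a cart in front of the work surface, level with it; the furniture and walls round the work are solid. World frame = base frame: x ahead of the robot, y to its left, z up, the work surface at z = 0. Lengths are in m, angles in rad, forces in N, time in s.
With the tool pointing down it reaches from about 0.25 to 0.725 m from the base axis. Payload 4 kg.
Tool frame: the origin (TCP) lies midway between the tips of the shut fingers; the grasp point (between the pads) lies 19 mm behind it; y points along the fingers, x is the direction in which the jaws open and shut, and the axes are right-handed (so a half turn about y gives the same grasp; the last joint's range is limited). The gripper opens to 85 mm and grips with 20 to 120 N. Pads are 22 mm wide; open, the fingers measure 114 mm over their backs; the gripper's body (76 mm by 85 mm) begins 54 mm behind the grasp point. The pads swing forward as they close: fully open they stand 13 mm farther back than shut.
Start: joints at [1.216, 0.241, 0.005, 1.335, 0, 1.571], TCP at [0.174, 0.469, 0.231] pointing down, gripper open.
Joint ranges: [-2.72, 2.72], [-1.05, 1.87], [-1.09, 1.28], [-1.99, 2.15], [-1.42, 1.44], [-3.14, 3.14]. Speed limits (rad/s): [2.79, 2.79, 3.14, 3.14, 3.14, 3.14].

### API

Orientations are given as a unit quaternion [x, y, z, w].
In Python, from workcell import bot gives the robot as it stands. The module is installed in compiled form; this text tells all that it offers.
- The arm moves only by the shell command python3 -m inch 'ROWS'. ROWS is text: rows parted by semicolons, each of 7 numbers parted by spaces: the turn, a rotation vector about the tool's x, y, z in degrees, then the shift along the tool's x, y, z in mm, then the closure, from 0 (fully open) to 1 (shut). In form: ax ay az dx dy dz fingers; .... A call has 1 to 12 rows; each row shifts and turns the commanded pose from where the row before left it, along the tool's axes as they then stand; what a row does not reach is not made up. A row lasts 1/8 s, in which the tool goes at most 62.5 mm and 10.7 degrees, less where a joint would pass 70% of its speed; a pose out of reach is approached as far as the arm can. A call with a gripper value outside its range is refused whole. The fingers move at their own pace and stop on an object; the grip force is fixed at half the most. Time passes only in rows, so rows that do not move let the fingers close. It gives the time, the measured TCP pose, the force and the opening at its end, in the units of the state.
- bot.get_obs(): the state, without advancing time (a new reading comes with each control period).
- bot.camera(name): name is "side" or "top"; returns a dict with "color" (480x640x3 uint8, blue, green, red), "fx", "fy", "cx", "cy" (pixels), "k1" (the pictures are not rectified: a ray, as slopes to the right and down, at radius r is drawn at 1 + k1 r^2 times it, then the intrinsics apply), "extrinsics" (4x4, takes a point from world to camera coordinates). Camera axes: x right, y up, looking along -z (the intrinsics and any distortion apply to the point x, -y, -z); pixel columns grow to the right and rows downward; lengths in m; the calibration is good to about 2 mm. A picture is of the moment at which its call begins. There is no depth.
- bot.job_done(): hands the job in, once; it reports no verdict.
Trained networks look in the newest picture that a camera, given by its name, has taken for a name from the list of things; names that differ only in an ending like _2 or _b are one class to them, and where a whole thing is asked for, a point or a joint stands for the part that bears it (a point fixed in the world has none). Each returns a list of dicts, best first, with "conf" (0 to 1); they miss things now and then, are a little off and sometimes report something else, mostly with a low value. They report only what shows in the picture. A call takes as long as a camera call.
- bot.look_for(name, camera): "extent" ([left, top, right, bottom] in pixels, round what is visible of it).
- bot.cut_out(name, camera): "region" (480x640 bool, what is visible of it) and "extent" ([left, top, right, bottom] in pixels, round what is visible of it).
- bot.spot_point(name, camera): "point" ([column, row] in pixels: a listed point, or the origin of a listed thing).
The state is a dict: "clock": time; "joint_pos": joint angles; "joint_vel": joint speeds; "tau": joint torques, N m; "eef_pos": TCP position; "tool_rot": TCP orientation; "ft_force": force on the tool from outside, world axes, zero at the start; "ft_torque": the same for the moment, N m; "grip_width": finger opening in m.
Only numpy, scipy, OpenCV 4.12 (cv2) and the standard library are available. Lean on these libraries where they do the work, as an engineer would, in place of code of your own. Each camera call takes 0.05 s, during which the arm holds its last target.

### The job

The door of the small white drying chamber stands ajar on its springy gasket. Take the blue tab of the draw latch on top, bring the wire loop over the hook on the door and draw it back so that its cross bar sits under the hook's lip; then press the blue lever down over centre and firmly home on its stop with a push of about 20 N, and let go, leaving the door pulled shut. Never push on the lever or the door with more than 30 N, and leave the things round about alone.

Things in the scene. Friction and masses are not known exactly. Their poses are not given: they have to be found in the camera images.
- lever_hinge (a point): Pivot of the draw latch on the white chamber (170 x 170 mm, top face at z = 110 mm, fixed). It lies 14 mm above the top face, on the middle line, 37 mm behind the back of the shut door. Axes are the chamber's: -x points to the door (side nearer the robot), y to the left, z up.
- keeper_seat (a point): Where the bar's centre belongs: under the lip of the steel hook on the door's top, 7 mm above the door's top face. Axes as the chamber's; moves with the door. Hook 22 mm wide (y); its post's front face lies 2.5 mm to +x; its lip covers this point, underside 3 mm over it, top 6.5 mm over it, front end 2.5 mm to -x. The mouth opens to -x: bar comes down before the lip, then back to +x.
- loop_bar (a point): Centre of the cross bar (5 mm thick, along y) at the free end of the steel wire loop: a U 36 mm wide (legs 4.4 mm thick), 66.4 mm long from its pivot, which sits on the lever 15 mm from lever_hinge towards the lever's free end. Its frame turns with the loop: -x points from the loop's pivot to the bar.
- loop_tab (a point): Point to pinch on the blue tab on the middle of the cross bar: a plate 12 mm wide (y), 5 mm thick, 40 mm long, leaning 45 degrees outward and up from the loop's plane. This point is 20 mm beyond the bar along the loop and 20 mm above the loop's plane; the tab ends 9 mm farther out and up. Pinched across its 12 mm the loop can pivot between the fingers.
- paddle_press (a point): Point to press on the upper face of the blue lever (plate 22 mm wide, 4 mm thick, reaching 66 mm from the hinge with an upturned end from 58 mm on), 45 mm from lever_hinge. Its z axis is the upper face's normal, its x axis runs along the lever to the free end.
- paddle: The blue lever plate; origin at lever_hinge, x along the lever to its free end, z normal to its upper face. Pulling the bar forward swings it towards the fingers: with the bar 10 mm ahead of keeper_seat the lever stands at about 1.9 rad, its end 20 mm forward of and 63 mm above lever_hinge.
- lever (a joint): Lever angle, rad: 0 = shut, level, pointing to the chamber's back, on its stop; grows as the lever is raised and swung forward, pi/2 = upright, to 2.3. Stiff hinge (0.04 N m), stays where left. With the bar on the hook's post and the door ajar it stands at about 1.2; pressing takes up to 8 N at paddle_press and passes over centre at about 0.2; then the door's pull holds it down.
- loop (a joint): Angle of the loop on the lever, rad: 0 = in line with it (lever shut, loop level, pointing to the door); grows as the bar rises. Bar elevation above level = loop - lever. Stiff hinge (0.02 N m): the loop stays where left and is carried round with the lever, so a bar not yet drawn under the lip lifts off when the lever is pressed.
- door (a joint): Door angle, rad, about its hinge at its foot: 0 = shut; a springy gasket holds it at its limit 0.05 (5 mm ajar at the top) and pushes back with about 30 N ajar to 70 N shut. Latched it reads under 0.015.
- door_panel: The grey door with a dark window (24 mm thick, 170 wide, 102 high; its top face reaches 9.5 mm to -x of keeper_seat), with the hook; origin on the hinge line at its foot.
- tape_roll: roll of brown tape, 96 mm, bystander
- specimen_cup_c: specimen cup with blue lid, 64 x 72 mm, bystander
- specimen_cup_a: specimen cup with orange lid, 64 x 72 mm, bystander
- marker_black: white marker pen with black cap, 135 mm, bystander

How it is judged:
On the way, in this order (a step that is already met when the one before it is completed fails the run):
1. the loop's cross bar is under the lip of the hook (x of loop_bar in the frame of keeper_seat between -0.003 and 0.005 m and z of loop_bar in the frame of keeper_seat between -0.008 and 0.004 m), for 0.1 s.
2. with the bar under the lip, the lever is down and pressed home on its stop with at least 14 N (all of step 1 and value of joint lever below 0.05 rad and contact force between the fingers and paddle above 14 N), for 0.1 s.
At the end, for the whole second after the job is handed in: The cross bar is under the hook's lip (within 3 mm ahead, 5 mm behind, 8 mm below and 4 mm above the seat point), the lever is down at rest within 0.05 rad of its stop, and the door is pulled shut to under 0.015 rad (all of step 1 and value of joint lever below 0.05 rad and value of joint door below 0.015 rad and velocity of joint lever below 0.05 rad/s); the robot touches nothing.
It fails at once if the fingers or arm push on the lever with more than 30 N (contact force between any of the fingers, the arm and paddle above 30 N).
It fails at once if the robot pushes on the door or its hook with more than 30 N (contact force between any of the fingers, the arm and door_panel above 30 N).
It fails at once if a bystander is moved by more than 20 mm (distance of any of tape_roll, specimen_cup_c, specimen_cup_a, marker_black from where it was at the start of the episode above 0.02 m).
It also fails if it takes over 72 s, if anything falls off the work surface, if the arm or the gripper's body presses on something with over 40 N, if the wrist force passes 120 N, or if a joint passes its speed limit or range.

## Working session

There is one attempt and no reset: what is moved stays moved. The work goes in short steps, Python scripts to look and compute and a shell command to move; the robot and the scene stay as the last step left them, time stands still between calls to the robot, and variables do not carry over. Pictures are saved under pics/ and viewed, and the job is handed in when it is done.

```bash
mkdir -p pics; ls; cat > h.py <<'E'
import numpy as np, cv2
from workcell import bot
from scipy.spatial.transform import Rotation as R
def shot(cam,fn=None):
    c=bot.camera(cam)
    if fn: cv2.imwrite('pics/'+fn,c['color'])
    return c
def ray(c,p):
    d=np.array([(p[0]-c['cx'])/c['fx'],(p[1]-c['cy'])/c['fy']]); s=d.copy()
    for _ in range(30): s=d/(1+c['k1']*(s@s))
    v=np.array([s[0],-s[1],-1.]); E=np.array(c['extrinsics']); Rm=E[:3,:3]
    o=-Rm.T@E[:3,3]; v=Rm.T@v; return o,v/np.linalg.norm(v)
def proj(c,P):
    E=np.array(c['extrinsics']); q=E[:3,:3]@np.asarray(P)+E[:3,3]
    s=np.array([q[0],-q[1]])/(-q[2]); s=s*(1+c['k1']*(s@s)); return np.array([s[0]*c['fx']+c['cx'],s[1]*c['fy']+c['cy']])
def tri(rs):
    A=np.zeros((3,3));b=np.zeros(3)
    for o,v in rs:
        M=np.eye(3)-np.outer(v,v);A+=M;b+=M@o
    p=np.linalg.solve(A,b); return p,[np.linalg.norm(np.cross(v,p-o)) for o,v in rs]
def onz(r,z): o,v=r; return o+v*(z-o[2])/v[2]
E
python3 - <<'E'
from h import *
o=bot.get_obs()
for k,v in o.items(): print(k,np.round(v,4))
cs={k:shot(k,k+'0.png') for k in('top','side')}
for k,c in cs.items():
    print(k,c['fx'],c['cx'],c['cy'],c['k1'],np.round(ray(c,(320,240)),3))
for n in ['lever_hinge','keeper_seat','loop_bar','loop_tab','paddle_press','paddle','door_panel','tape_roll','specimen_cup_c','specimen_cup_a','marker_black']:
    rs=[];
    for k in cs:
        r=bot.spot_point(n,k)
        if r: print(n,k,[(np.round(x['point'],1),round(x['conf'],2)) for x in r[:2]]); rs.append(ray(cs[k],r[0]['point']))
    if len(rs)==2: print('   ',np.round(tri(rs)[0],4),np.round(tri(rs)[1],4))
E
```

```text
pics
clock 0.0
joint_pos [ 1.216   0.2414  0.0037  1.3351 -0.      1.5708]
joint_vel [ 0.0005 -0.0005  0.0009 -0.0016 -0.0003 -0.0028]
tau [ 4.00000e-04 -3.72317e+01  2.52408e+01  1.69000e-02 -2.00000e-04
  0.00000e+00]
eef_pos [0.1735 0.4683 0.2304]
tool_rot [ 0.5808  0.4033 -0.4045 -0.58  ]
ft_force [-0.7015  0.2128  0.2868]
ft_torque [-0.0076 -0.0491  0.0047]
grip_width 0.0852
top 603.7437331394431 308.24574592265225 246.96998578309703 -0.20401862224299355 [[ 0.343 -0.118  1.612]
 [ 0.208 -0.031 -0.978]]
side 558.6724850281923 319.0062696014332 234.64797679969953 -0.17312185125139282 [[ 0.18  -0.905  0.744]
 [ 0.421  0.702 -0.574]]
lever_hinge top [(array([192., 298.]), 0.7), (array([199.3, 322.1]), 0.2)]
lever_hinge side [(array([209. , 185.5]), 0.9)]
    [0.5299 0.1659 0.1185] [0.0042 0.0042]
keeper_seat top [(array([197.3, 322.1]), 0.95)]
keeper_seat side [(array([192.7, 192.6]), 0.65), (array([203.4, 230.7]), 0.35)]
    [0.4771 0.1523 0.1199] [0.0045 0.0045]
loop_bar top [(array([189.9, 319.6]), 0.57)]
loop_bar side [(array([213.9, 182.5]), 0.71), (array([185.8, 173.4]), 0.43)
[... 557 characters left out ...]
 229.2]), 0.93)]
    [0.4975 0.1583 0.0122] [0.0026 0.0026]
tape_roll top [(array([255.2, 200.6]), 0.91), (array([185. , 301.4]), 0.49)]
tape_roll side [(array([351.4, 231.3]), 0.79)]
    [ 0.8105  0.0024 -0.0012] [0.0007 0.0007]
specimen_cup_c top [(array([366.7, 303.4]), 0.75), (array([373.1, 241.8]), 0.67)]
specimen_cup_c side [(array([379.4, 332.7]), 0.86), (array([294. , 354.2]), 0.55)]
    [ 0.5661 -0.3191  0.0495] [0.0785 0.0785]
specimen_cup_a top [(array([366.7, 303.4]), 0.75), (array([373.1, 241.8]), 0.67)]
specimen_cup_a side [(array([379.4, 332.7]), 0.86), (array([294. , 354.2]), 0.55)]
    [ 0.5661 -0.3191  0.0495] [0.0785 0.0785]
marker_black top [(array([426.3, 280.6]), 0.72)]
```

```bash
python3 - <<'E'
import cv2
for k,(x0,y0,x1,y1) in dict(top=(140,230,260,350),side=(120,110,280,290)).items():
    a=cv2.imread(f'pics/{k}0.png')[y0:y1,x0:x1]
    s=min(780/a.shape[1],590/a.shape[0]); cv2.imwrite(f'pics/{k}0z.png',cv2.resize(a,None,fx=s,fy=s,interpolation=cv2.INTER_CUBIC)); print(k,s)
E
```

```text
top 4.916666666666667
side 3.2777777777777777
```

View pics/side0.png

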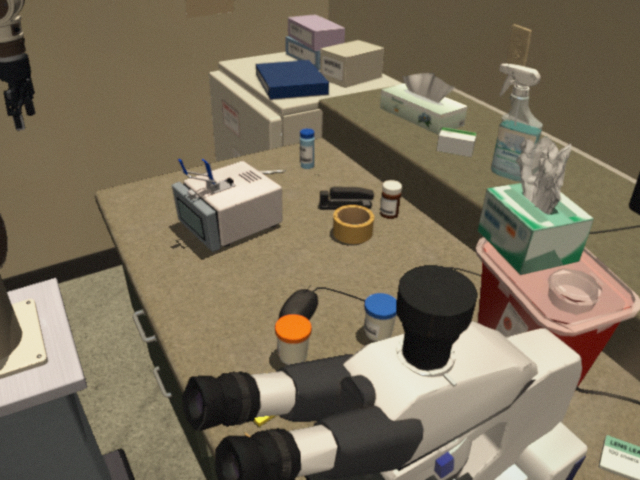

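View pics/top0.png

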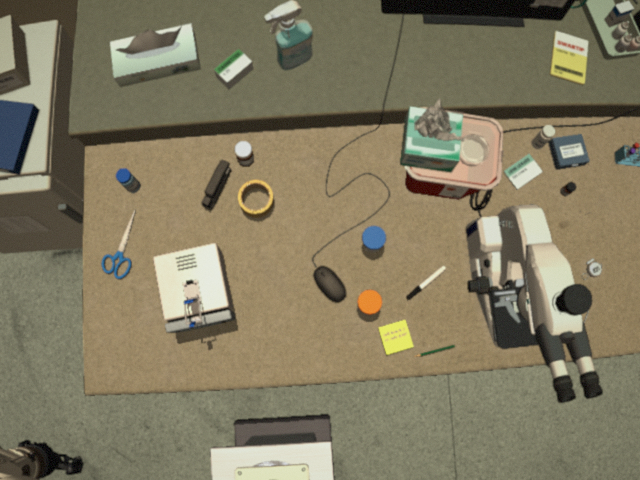

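```bash
sleep 1
```

```text
(no output)
```

View pics/side0z.png

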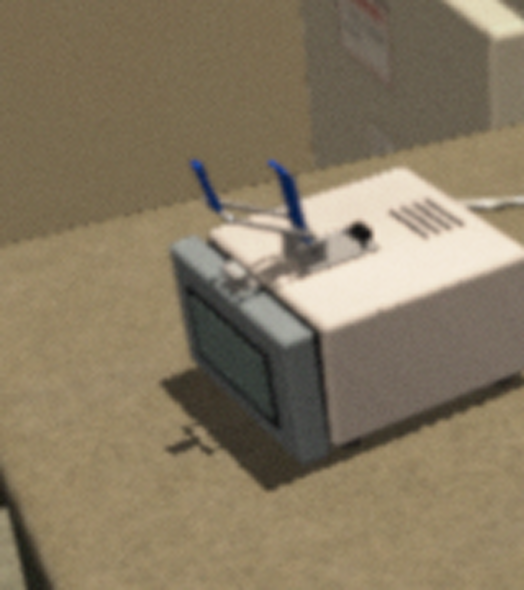

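View pics/top0z.png

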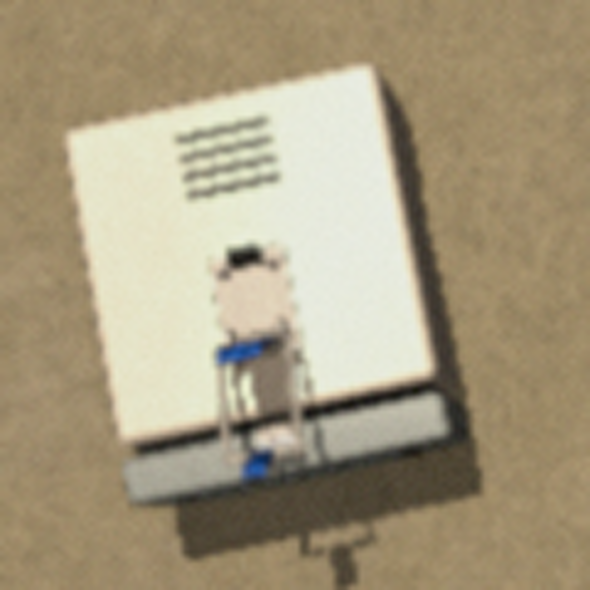

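```bash
cat > fit.py <<'E'
from h import *
from scipy.optimize import least_squares
def model(p):
    x,y,w,a,e=p[:5]; d=p[5]; da=p[6] if len(p)>6 else .05
    c,s=np.cos(w),np.sin(w)
    def W(X,Y,Z): return np.array([x+c*X-s*Y, y+s*X+c*Y, .124+Z])
    ca,sa,ce,se=np.cos(a),np.sin(a),np.cos(e),np.sin(e)
    B=(.015*ca-.0664*ce, .015*sa+.0664*se)
    q={}
    q['H']=W(0,0,0)
    q['FL']=W(-d,.085,-.014);q['FR']=W(-d,-.085,-.014);q['RL']=W(-d+.17,.085,-.014);q['RR']=W(-d+.17,-.085,-.014)
    q['DFL']=W(-.037-.024-.1*da,.085,-.018);q['DFR']=W(-.037-.024-.1*da,-.085,-.018)
    q['seat']=W(-.0515-.1*da,0,-.011)
    q['tip']=W(.066*ca,0,.066*sa)
    q['press']=W(.045*ca,0,.045*sa)
    q['bar']=W(B[0],0,B[1])
    for n,t in (('tab',.020),('tabend',.029)):
        q[n]=W(B[0]+t*(-ce+se),0,B[1]+t*(se+ce))
    q['W']=W
    return q
E
cat > f0.py <<'E'
from fit import *
T=lambda u,v:(140+u/4.9167,230+v/4.9167)
S=lambda u,v:(120+u/3.2778,110+v/3.2778)
ob={'top':dict(RL=T(70,130),RR=T(372,68),FR=T(435,372),FL=T(122,443),DFL=T(130,502),tip=T(240,352),tabend=T(255,472)),
'side':dict(RL=S(405,168),FR=S(325,331),FL=S(210,232),DFL=S(172,240),DFR=S(305,347),tip=S(272,160),tabend=S(195,160),bar=S(219,210))}
cs={k:bot.camera(k) for k in ob}
def f(p,full=False):
    q=model(p); r=[];o={}
    for i,k in enumerate(ob):
        off=p[6+3*i:9+3*i]
        for n in ob[k]:
            dd=proj(cs[k],q[n]+off)-ob[k][n]; o[k,n]=dd; r+=list(dd/1.0)
    r+=list(p[6:]/.002)+[(p[5]-.037)/.003]
    return o if full else r
def model2(p): return model(p[:6])
_m=model
model=model2
p=least_squares(f,np.r_[.53,.16,-.2,1.6,.5,.037,np.zeros(6)]).x
print(np.round(p,4))
for k,v in f(p,True).items(): print(k,np.round(v,1))
q=model(p)
for n in q:
    if n!='W': print(n,np.round(q[n],4))
E
python3 f0.py
```

```text
Traceback (most recent call last):
  File "f0.py", line 18, in <module>
    p=least_squares(f,np.r_[.53,.16,-.2,1.6,.5,.037,np.zeros(6)]).x
      ~~~~~~~~~~~~~^^^^^^^^^^^^^^^^^^^^^^^^^^^^^^^^^^^^^^^^^^^^^^
  File "f0.py", line 8, in f
    q=model(p); r=[];o={}
  File "f0.py", line 15, in model2
    def model2(p): return model(p[:6])
                          ~~~~~^^^^^^^
  File "f0.py", line 15, in model2
    def model2(p): return model(p[:6])
                          ~~~~~^^^^^^^
  File "f0.py", line 15, in model2
    def model2(p): return model(p[:6])
                          ~~~~~^^^^^^^
RecursionError: maximum recursion depth exceeded
```

```bash
sed -i '/^def model2/d;/^_m=model/d;/^model=model2/d;s/model(p)/model(p[:6])/' f0.py; python3 f0.py
```

```text
[ 5.3600e-01  1.6120e-01  1.5930e-01  1.8694e+00  4.6440e-01  3.9800e-02
 -2.0000e-03  1.0000e-03 -8.0000e-04  2.0000e-03 -1.0000e-03  2.0000e-04]
('top', 'RL') [-1.9 -0.2]
('top', 'RR') [ 0.8 -2.2]
('top', 'FR') [1.2 0.7]
('top', 'FL') [-0.6  0.8]
('top', 'DFL') [ 0.1 -0.9]
('top', 'tip') [0.4 0.9]
('top', 'tabend') [ 0.4 -0.6]
('side', 'RL') [-0.2 -1.9]
('side', 'FR') [ 0.3 -1.1]
('side', 'FL') [-1.5 -1.2]
('side', 'DFL') [0.3 1.2]
('side', 'DFR') [-4.1 -0.4]
('side', 'tip') [2.  1.9]
('side', 'tabend') [1.1 1.1]
('side', 'bar') [1.  0.2]
H [0.536  0.1612 0.124 ]
FL [0.4833 0.2388 0.11  ]
FR [0.5102 0.0709 0.11  ]
RL [0.6511 0.2657 0.11  ]
RR [0.6781 0.0979 0.11  ]
DFL [0.4574 0.2346 0.106 ]
DFR [0.4843 0.0668 0.106 ]
seat [0.4802 0.1522 0.113 ]
tip [0.5168 0.1581 0.1871]
press [0.5229 0.1591 0.167 ]
bar [0.473  0.1511 0.1681]
tab [0.4642 0.1496 0.1949]
tabend [0.4603 0.149  0.207 ]
```

```bash
cat >> f0.py <<'E'
import pickle
pickle.dump(p,open('p0.pkl','wb'))
def ov(c,im,q,off,x0,y0,x1,y1,s,fn):
    a=cv2.resize(im[y0:y1,x0:x1],None,fx=s,fy=s,interpolation=cv2.INTER_CUBIC)
    P=lambda n:tuple(int(round(v)) for v in ((proj(c,q[n]+off)-(x0,y0)+.5)*s))
    for l,col in ((('FL','FR','RR','RL','FL'),(0,255,0)),(('DFL','DFR'),(0,255,255)),(('H','tip'),(255,0,255)),(('bar','tabend'),(0,0,255))):
        for u,v in zip(l,l[1:]): cv2.line(a,P(u),P(v),col,1)
    for n in('H','seat','bar','tab','press'): cv2.circle(a,P(n),3,(0,140,255),1)
    cv2.imwrite(fn,a)
ov(cs['top'],cs['top']['color'],q,p[6:9],140,230,260,350,4.9,'pics/t1.png')
ov(cs['side'],cs['side']['color'],q,p[9:12],160,140,290,250,5.4,'pics/s1.png')
E
python3 f0.py >/dev/null
```

```text
(no output)
```

View pics/t1.png

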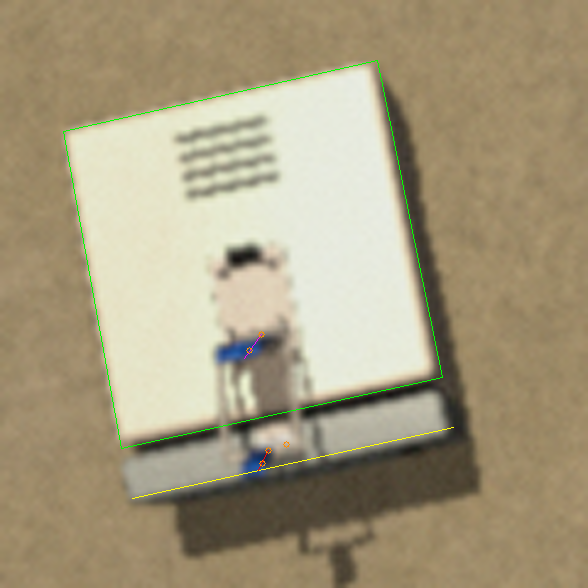

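View pics/s1.png

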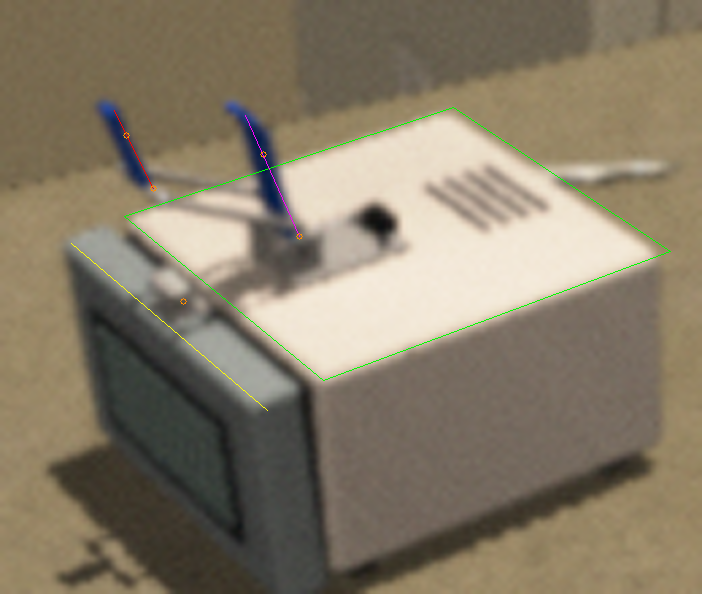

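```bash
python3 - <<'E'
from h import *
o=bot.get_obs(); print(np.round(R.from_quat(o['tool_rot']).as_matrix(),3))
cs={}
for k,(x0,y0,x1,y1) in dict(top=(140,230,260,350),side=(170,145,235,200)).items():
    c=cs[k]=bot.camera(k); h=cv2.cvtColor(c['color'],cv2.COLOR_BGR2HSV)
    m=((h[...,0]>100)&(h[...,0]<130)&(h[...,1]>120)&(h[...,2]>30)).astype(np.uint8)
    mm=np.zeros_like(m); mm[y0:y1,x0:x1]=m[y0:y1,x0:x1]
    n,l,s,ce=cv2.connectedComponentsWithStats(mm)
    for i in range(1,n):
        if s[i,4]>4: print(k,s[i],np.round(ce[i],2))
    for nm in('paddle','loop_tab','loop_bar','loop','lever'):
        r=bot.look_for(nm,k); print(nm,[(np.round(x['extent'],1),round(x['conf'],2)) for x in r[:2]])
E
```

```text
[[ 0.347  0.    -0.938]
 [ 0.938 -0.     0.347]
 [ 0.    -1.    -0.   ]]
top [185 300   8   3  19] [188.58 301.05]
top [190 323   5   4  16] [191.75 324.5 ]
paddle []
loop_tab [(array([182.3, 307.2, 203.2, 328. ]), 0.61)]
loop_bar [(array([182.9, 295.1, 201.1, 327. ]), 0.52)]
loop []
lever [(array([181.7, 296.8, 202.7, 326.2]), 0.44)]
side [179 159   8  15  26] [182.38 165.92]
side [203 159   9  20  48] [207.79 168.5 ]
paddle []
loop_tab [(array([177.4, 160. , 207.5, 179.9]), 0.46)]
loop_bar [(array([180.3, 160. , 185.8, 177.9]), 0.58)]
loop [(array([177.8, 159.3, 215. , 183.7]), 0.45)]
lever [(array([178.5, 161. , 214.3, 185.2]), 0.72), (array([173.3, 180.8, 219.7, 252.3]), 0.5)]
```

```bash
cat > f1.py <<'E'
from fit import *
T=lambda u,v:(140+u/4.9167-.5,230+v/4.9167-.5)
S=lambda u,v:(120+u/3.2778-.5,110+v/3.2778-.5)
S2=lambda u,v:(160+u/5.4-.5,140+v/5.4-.5)
ob={'top':dict(RL=T(70,131),RR=T(373,68),FR=T(434,374),FL=T(122,443),DFL=T(130,502),DFR=T(465,437),tabmid=(191.75,324.5),tipu=(188.58,301.05)),
'side':dict(RL=S(405,168),RR=S2(665,258),FR=S2(322,384),FL=S(210,232),DFL=S2(68,243),tabmid=(182.4,165.9),tipu=S2(236,104),bar=S2(152,190))}
cs={k:bot.camera(k) for k in ob}
def full(p):
    # x,y,w,a,e,d, then cam offs, then width half, depth
    q=model(p[:6]); W=q['W']; x,y,w,a,e,d=p[:6]; hw,dep,u=p[12:15]
    q['FL']=W(-d,hw,-.014);q['FR']=W(-d,-hw,-.014);q['RL']=W(-d+dep,hw,-.014);q['RR']=W(-d+dep,-hw,-.014)
    q['DFL']=W(-.066,hw,-.018);q['DFR']=W(-.066,-hw,-.018)
    q['tipu']=W(.066*np.cos(a)-u*np.sin(a),0,.066*np.sin(a)+u*np.cos(a))
    q['tabmid']=q['bar']+(q['tab']-q['bar'])*.75
    return q
def f(p,fl=False):
    q=full(p); r=[];o={}
    for i,k in enumerate(ob):
        off=p[6+3*i:9+3*i]
        for n in ob[k]:
            dd=proj(cs[k],q[n]+off)-ob[k][n]; o[k,n]=dd; r+=list(dd*(2 if n in('tabmid','tipu') else 1))
    r+=list(p[6:12]/.002)+[(p[5]-.037)/.003,(p[12]-.085)/.001,(p[13]-.17)/.002,(p[14]-.004)/.002]
    return o if fl else r
if __name__=='__main__':
    s=least_squares(f,np.r_[.53,.16,.15,1.8,.5,.037,np.zeros(6),.085,.17,.004]);p=s.x
    C=np.linalg.inv(s.jac.T@s.jac); print('sd',np.round(np.sqrt(np.diag(C))[:6],4))
    print(np.round(p,4))
    for k,v in f(p,True).items(): print(k,np.round(v,1))
    q=full(p)
    for n in ('H','seat','tip','bar','tab','tabend'): print(n,np.round(q[n],4))
    import pickle; pickle.dump(p,open('p1.pkl','wb'))
E
python3 f1.py
```

```text
sd [0.0018 0.0019 0.0064 0.0376 0.016  0.0014]
[ 5.3200e-01  1.6210e-01  1.4310e-01  1.7287e+00  4.7030e-01  3.5000e-02
 -1.0000e-03  5.0000e-04 -2.0000e-04  1.0000e-03 -5.0000e-04  2.0000e-04
  8.4500e-02  1.6760e-01  4.2000e-03]
('top', 'RL') [-0.8 -0.4]
('top', 'RR') [ 1.5 -1.1]
('top', 'FR') [1.1 0.8]
('top', 'FL') [-0.8  0.1]
('top', 'DFL') [0.1 0.3]
('top', 'DFR') [-2.7  0.2]
('top', 'tabmid') [ 0.6 -0.8]
('top', 'tipu') [-0.1  0.7]
('side', 'RL') [ 0.1 -1.2]
('side', 'RR') [-0.6 -0.9]
('side', 'FR') [-1.  -1.2]
('side', 'FL') [-0.9 -1.3]
('side', 'DFL') [-1.2 -0.1]
('side', 'tabmid') [-0.   0.4]
('side', 'tipu') [1.2 0.9]
('side', 'bar') [-1.6 -0.9]
H [0.532  0.1621 0.124 ]
seat [0.4761 0.154  0.113 ]
tip [0.5217 0.1606 0.1892]
bar [0.4711 0.1533 0.1689]
tab [0.4624 0.1521 0.1958]
tabend [0.4585 0.1515 0.2079]
```

```bash
python3 -m inch '0 -9.6 0 0 -5 0 0; 0 -9.6 0 0 -5 0 0; 0 -9.6 0 0 -5 0 0; 0 0 0 -40 0 -27 0; 0 0 0 -40 0 -27 0; 0 0 0 -40 0 -27 0; 0 0 0 -40 0 -27 0; 0 0 0 -40 0 -27 0; 0 0 0 -40 0 -27 0; 0 0 0 -40 0 -27 0;0 0 0 -40 0 -27 0;0 0 0 0 0 0 0'
cat > st.py <<'E'
from h import *
def st():
    o=bot.get_obs(); M=R.from_quat(o['tool_rot']).as_matrix()
    print('t',round(o['clock'],2),'pos',np.round(o['eef_pos'],4),'x',np.round(M[:,0],3),'y',np.round(M[:,1],3),'F',np.round(o['ft_force'],1),'g',round(o['grip_width'],4))
    return o['eef_pos'],M
def togo(P):
    p,M=st(); print('togo tool mm',np.round(M.T@(np.asarray(P)-p)*1000,1))
if __name__=='__main__':
    import sys
    togo([float(v) for v in sys.argv[1:4]]) if len(sys.argv)>3 else st()
E
python3 st.py .462 .152 .24
```

```text
clock: 3.7
eef_pos: [0.4362, 0.182, 0.2462]
tool_rot: [0.463, 0.534, -0.534, -0.463]
ft_force: [0.2, -0.2, -0.0]
grip_width: 0.0852
t 3.7 pos [0.4362 0.182  0.2462] x [-0.142  0.99  -0.   ] y [ 0. -0. -1.] F [ 0.2 -0.2 -0. ] g 0.0852
togo tool mm [-33.3   6.2 -21.2]
```

```bash
python3 -m inch '0 0 0 -17 0 -10 0; 0 0 0 -16 0 -11 0; 0 0 0 0 0 0 0'
python3 - <<'E'
from h import *
from st import *
from f1 import *
import pickle
p=pickle.load(open('p1.pkl','rb')); 
pos,M=st()
for k,(x0,y0,x1,y1),s,off in (('top',(140,230,260,350),4.9,p[6:9]),('side',(130,90,280,210),4.9,p[9:12])):
    c=shot(k); a=cv2.resize(c['color'][y0:y1,x0:x1],None,fx=s,fy=s,interpolation=cv2.INTER_CUBIC)
    for X,col in ((pos,(0,0,255)),(full(p)['tab'],(0,255,255))):
        u=(proj(c,X+off)-(x0,y0)+.5)*s; cv2.circle(a,tuple(int(v) for v in u),4,col,1)
    cv2.imwrite(f'pics/h_{k}.png',a)
E
```

```text
clock: 4.08
eef_pos: [0.4606, 0.1544, 0.2462]
tool_rot: [0.462, 0.535, -0.535, -0.462]
ft_force: [0.1, -0.4, -0.5]
grip_width: 0.0853
t 4.17 pos [0.4598 0.1549 0.2462] x [-0.148  0.989  0.   ] y [-0.001  0.    -1.   ] F [-0.8 -0.  -0.2] g 0.0855
```

View pics/h_top.png

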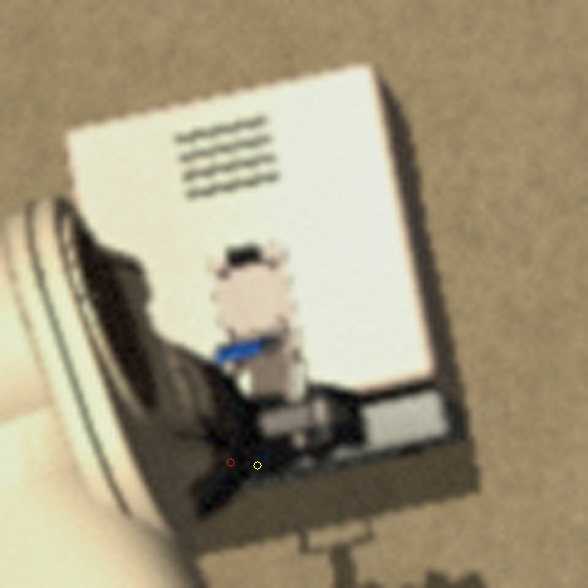

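View pics/h_side.png

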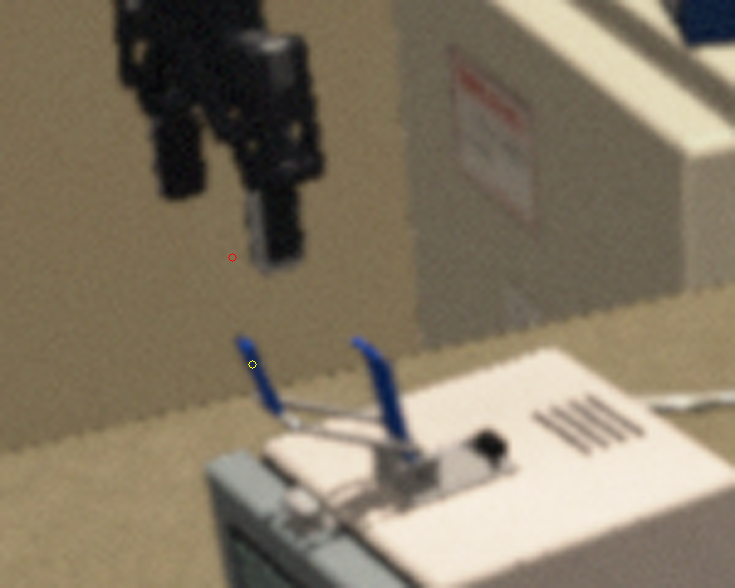

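```bash
python3 -m inch '0 0 0 -1 16 -1 0; 0 0 0 -1 16 -1 0; 0 0 0 -1 17 0 0.3; 0 0 0 0 17 0 0.6; 0 0 0 0 0 0 0.6; 0 0 0 0 0 0 0.6; 0 0 0 0 0 0 0.6'
cat > look.py <<'E'
import sys
from h import *
from st import *
from f1 import full
import pickle
p=pickle.load(open('p1.pkl','rb')); tag=sys.argv[1]
pos,M=st(); g=pos-.019*M[:,1]
for k,(x0,y0,x1,y1),s,off in (('top',(150,260,240,340),6,p[6:9]),('side',(150,120,250,210),6,p[9:12])):
    if len(sys.argv)>2 and k not in sys.argv[2]: continue
    c=shot(k); a=cv2.resize(c['color'][y0:y1,x0:x1],None,fx=s,fy=s,interpolation=cv2.INTER_CUBIC)
    a=cv2.convertScaleAbs(a,alpha=1.6,beta=10)
    for X,col in ((pos,(0,0,255)),(g,(0,255,0))):
        u=(proj(c,X+off)-(x0,y0)+.5)*s; cv2.circle(a,tuple(int(v) for v in u),4,col,1)
    cv2.imwrite(f'pics/{tag}_{k}.png',a)
E
python3 look.py a
```

```text
clock: 5.15
eef_pos: [0.4631, 0.1523, 0.1813]
tool_rot: [0.462, 0.536, -0.535, -0.461]
ft_force: [0.4, -0.2, 0.7]
grip_width: 0.0345
t 5.25 pos [0.4629 0.1522 0.181 ] x [-0.147  0.989  0.   ] y [ 0.001  0.    -1.   ] F [-0.9 -0.3  0. ] g 0.0339
```

View pics/a_side.png

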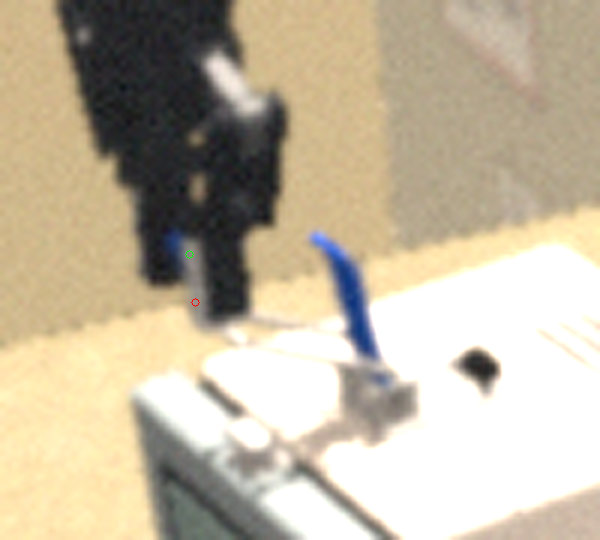

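View pics/a_top.png

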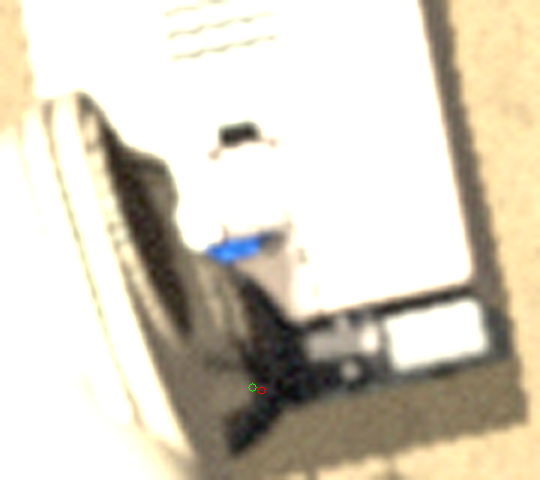

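```bash
python3 -m inch '0 0 0 0 0 0 1; 0 0 0 0 0 0 1; 0 0 0 0 0 0 1; 0 0 0 0 0 0 1; 0 0 0 0 0 0 1';python3 look.py b side
```

```text
clock: 5.98
eef_pos: [0.4623, 0.1528, 0.1805]
tool_rot: [0.461, 0.536, -0.535, -0.462]
ft_force: [-2.6, 5.7, 2.3]
grip_width: 0.0102
t 6.08 pos [0.4623 0.1528 0.1805] x [-0.148  0.989  0.002] y [-0.     0.002 -1.   ] F [-2.3  5.5  2. ] g 0.0101
```

View pics/b_side.png

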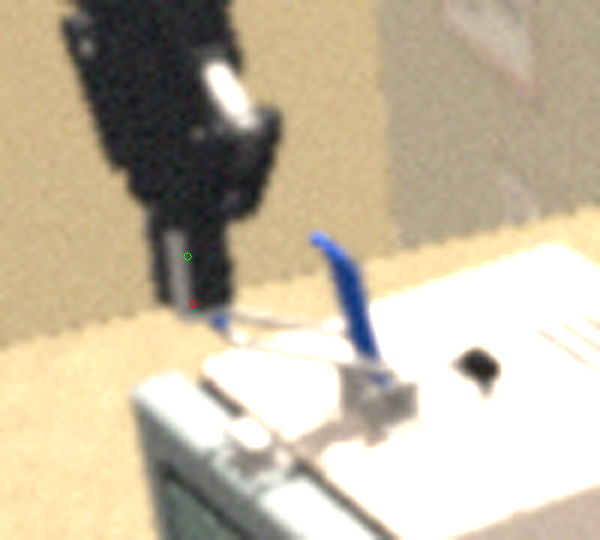

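```bash
cat > f2.py <<'E'
import f1, pickle
from f1 import *
from scipy.optimize import least_squares
g=np.array([.4623,.1528,.1995])
def tabt(q,t): return q['bar']+(q['tab']-q['bar'])*t/.020
def f2(p):
    q=full(p[:15]); r=f1.f(p[:15]); d=tabt(q,p[15])-g
    return list(r)+list(d/.0012)+[(p[15]-.022)/.003]
if __name__=='__main__':
    s=least_squares(f2,np.r_[pickle.load(open('p1.pkl','rb')),.022]);p=s.x
    C=np.linalg.inv(s.jac.T@s.jac); print('sd',np.round(np.sqrt(np.diag(C)),4))
    print(np.round(p,4))
    for k,v in f1.f(p[:15],True).items(): print(k,np.round(v,1))
    q=full(p[:15])
    for n in ('H','seat','tip','bar','tab','tabend'): print(n,np.round(q[n],4))
    pickle.dump(p,open('p2.pkl','wb'))
E
python3 f2.py
```

```text
sd [0.0015 0.0011 0.0063 0.0376 0.0147 0.0014 0.0012 0.0012 0.002  0.0012
 0.0017 0.0011 0.0007 0.0013 0.0019 0.0011]
[ 5.3250e-01  1.6270e-01  1.4290e-01  1.7282e+00  4.7310e-01  3.4900e-02
 -1.5000e-03 -1.0000e-04 -3.0000e-04  6.0000e-04 -6.0000e-04 -1.0000e-04
  8.4500e-02  1.6760e-01  4.2000e-03  2.2500e-02]
('top', 'RL') [-0.8 -0.5]
('top', 'RR') [ 1.5 -1.1]
('top', 'FR') [1.  0.8]
('top', 'FL') [-0.8  0.1]
('top', 'DFL') [0.1 0.3]
('top', 'DFR') [-2.7  0.2]
('top', 'tabmid') [ 0.6 -0.9]
('top', 'tipu') [-0.2  0.7]
('side', 'RL') [ 0.1 -1.2]
('side', 'RR') [-0.6 -0.9]
('side', 'FR') [-1.1 -1.2]
('side', 'FL') [-0.9 -1.3]
('side', 'DFL') [-1.2 -0.1]
('side', 'tabmid') [0.  0.4]
('side', 'tipu') [1.2 1. ]
('side', 'bar') [-1.5 -1. ]
H [0.5325 0.1627 0.124 ]
seat [0.4766 0.1547 0.113 ]
tip [0.5222 0.1612 0.1892]
bar [0.4717 0.154  0.1691]
tab [0.4631 0.1527 0.196 ]
tabend [0.4592 0.1522 0.2081]
```

```bash
cat > wp.py <<'E'
from f2 import *
from st import *
p=pickle.load(open('p2.pkl','rb')); t=p[15]
def solve(bx,bz,tt=None):
    # bar in chamber coords rel H -> a,e
    tt=t if tt is None else tt
    r=np.hypot(bx,bz); th=np.arctan2(bz,bx)%(2*np.pi)
    a=th-np.arccos((.015**2+r*r-.0664**2)/(2*.015*r))
    P=.015*np.array([np.cos(a),np.sin(a)]); v=np.array([bx,bz])-P; e=np.arctan2(v[1],-v[0])
    return a,e,np.array([bx+tt*(-np.cos(e)+np.sin(e)),bz+tt*(np.sin(e)+np.cos(e))])
if __name__=='__main__':
    pos,M=st(); c,s=np.cos(p[2]),np.sin(p[2]); g0=pos-.019*M[:,1]
    X=np.array([c,s,0])@(g0-np.r_[p[0],p[1],.124]); Z=g0[2]-.124; print('g now chamber',X,Z)
    for o in ((-.016,.045),(-.016,.03),(-.013,.018),(-.0105,.009),(-.010,0),(-.010,-.003),(-.005,-.002),(0,-.002),(0,0)):
        a,e,G=solve(-.0565+o[0],-.011+o[1]); print(o,'a %.2f e %.2f'%(a,e),'G',np.round(G*1000,1),'dx+ %.1f dy(down) %.1f'%((G[0]-X)*1e3,-(G[1]-Z)*1e3))
E
python3 wp.py
```

```text
t 6.33 pos [0.4623 0.1528 0.1805] x [-0.148  0.989  0.002] y [-0.     0.002 -1.   ] F [-2.6  4.6  1.9] g 0.0102
g now chamber -0.07086680311030903 0.07551555222380463
(-0.016, 0.045) a 2.32 e 0.35 G [-85.8  62.9] dx+ -14.9 dy(down) 12.6
(-0.016, 0.03) a 2.01 e 0.08 G [-93.1  43.2] dx+ -22.2 dy(down) 32.3
(-0.013, 0.018) a 1.81 e -0.11 G [-94.4  26.8] dx+ -23.5 dy(down) 48.7
(-0.0105, 0.009) a 1.75 e -0.25 G [-94.4  14.1] dx+ -23.6 dy(down) 61.4
(-0.01, 0) a 1.91 e -0.39 G [-95.8   1.3] dx+ -25.0 dy(down) 74.2
(-0.01, -0.003) a 1.99 e -0.43 G [-96.3  -2.9] dx+ -25.4 dy(down) 78.5
(-0.005, -0.002) a 1.66 e -0.43 G [-91.4  -2.1] dx+ -20.5 dy(down) 77.6
(0, -0.002) a 1.30 e -0.43 G [-86.3  -1.8] dx+ -15.4 dy(down) 77.3
(0, 0) a 1.23 e -0.39 G [-85.8   1.3] dx+ -15.0 dy(down) 74.2
```

```bash
python3 -m inch '0 0 0 0.7 4 3 1; 0 0 0 0 7 5 1; 0 0 0 0 7 5 1; 0 0 0 0 7 5 1; 0 0 0 0 7 4 1; 0 0 0 0 0 0 1'; python3 look.py c
```

```text
clock: 7.08
eef_pos: [0.4424, 0.15, 0.1494]
tool_rot: [0.462, 0.537, -0.534, -0.461]
ft_force: [1.3, 4.1, 4.0]
grip_width: 0.0101
t 7.17 pos [0.4424 0.15   0.1494] x [-0.148  0.989  0.001] y [ 0.004  0.001 -1.   ] F [1.3 3.5 4.2] g 0.0105
```

View pics/c_side.png

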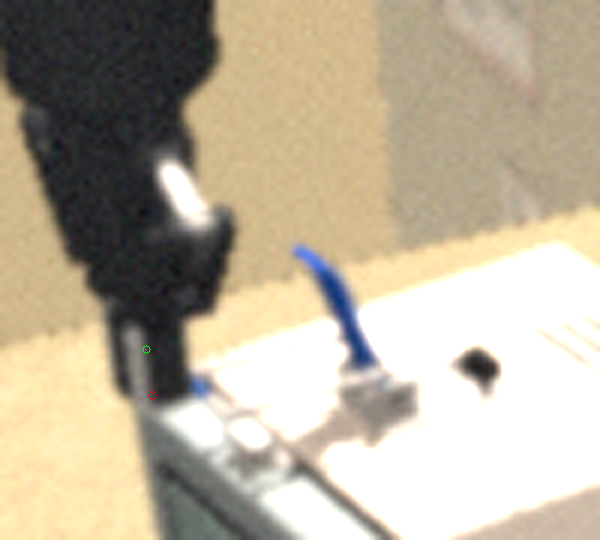

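View pics/c_top.png

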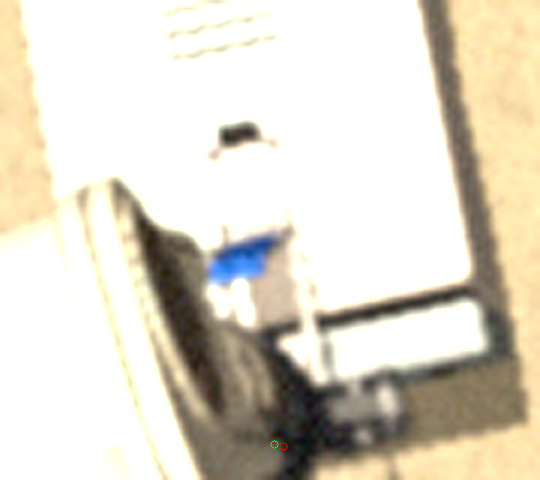

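```bash
python3 -m inch '0 0 0 0 7 1 1; 0 0 0 0 7 1 1; 0 0 0 0 7 1 1; 0 0 0 0 6 0 1; 0 0 0 0 0 0 1'; python3 look.py d
```

```text
clock: 7.9
eef_pos: [0.4365, 0.1489, 0.1207]
tool_rot: [-0.461, -0.535, 0.536, 0.462]
ft_force: [-3.0, 4.4, 3.9]
grip_width: 0.0102
t 8.0 pos [0.4366 0.1489 0.121 ] x [-0.148  0.989  0.   ] y [-0.003 -0.    -1.   ] F [-2.9  4.1  4. ] g 0.0104
```

View pics/d_side.png

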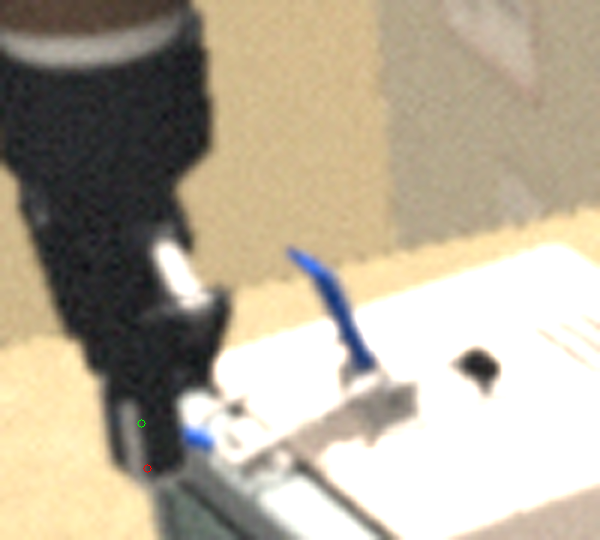

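View pics/d_top.png

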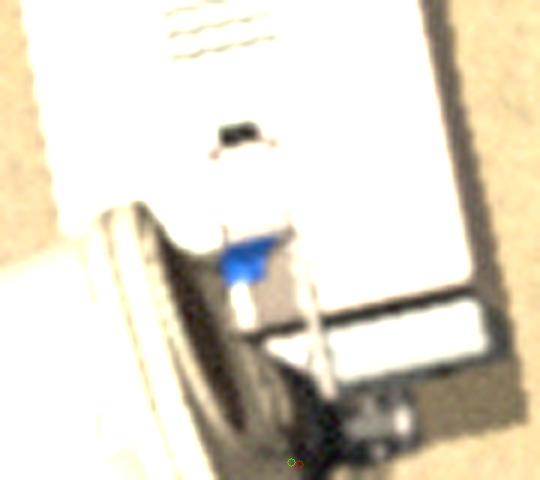

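```bash
cat > now.py <<'E'
import sys
from wp import *
from scipy.optimize import fsolve
pos,M=st(); c,s=np.cos(p[2]),np.sin(p[2]); g0=pos-.019*M[:,1]
X=np.array([c,s,0])@(g0-np.r_[p[0],p[1],.124]); Z=g0[2]-.124; Y=np.array([-s,c,0])@(g0-np.r_[p[0],p[1],.124])
print('G',X,Z,'Y',Y)
for tt in (t-.002,t,t+.002):
    f=lambda b: solve(b[0],b[1],tt)[2]-[X,Z]
    b=fsolve(f,[X+.026,Z-.011+0*X]); a,e,_=solve(*b,tt); print('t %.4f bar rel seat mm'%tt,np.round((b-[-.0565,-.011])*1e3,1),'a %.2f e %.2f'%(a,e))
cs={k:bot.camera(k) for k in('top','side')}
for a in np.arange(1.1,2.4,.1):
    q=full(np.r_[p[:3],a,p[4:15]]); print('%.1f'%a,np.round(proj(cs['side'],q['tipu']+p[9:12]),1),np.round((proj(cs['side'],q['tipu']+p[9:12])-(150,120)+.5)*6),np.round((proj(cs['top'],q['tipu']+p[6:9])-(150,260)+.5)*6))
E
python3 now.py
```

```text
t 8.2 pos [0.4365 0.1489 0.121 ] x [-0.148  0.989  0.   ] y [-0.003 -0.    -1.   ] F [-3.   4.4  3.1] g 0.0104
G -0.09689641055928801 0.016033076656022716 Y -5.6572306735176714e-05
t 0.0205 bar rel seat mm [-16.3  10.9] a 2.11 e -0.20
t 0.0225 bar rel seat mm [-13.4  10.2] a 1.93 e -0.23
t 0.0245 bar rel seat mm [-10.6   9.3] a 1.76 e -0.25
1.1 [220.6 156.2] [427. 220.] [218. 155.]
1.2 [218.1 156.1] [412. 219.] [219. 170.]
1.3 [215.6 156.2] [396. 220.] [221. 185.]
1.4 [213.  156.5] [381. 222.] [224. 200.]
1.5 [210.3 157.2] [365. 226.] [226. 216.]
1.6 [207.7 158.1] [349. 232.] [229. 232.]
1.7 [205.1 159.3] [334. 239.] [233. 249.]
1.8 [202.6 160.8] [318. 248.] [236. 265.]
1.9 [200.1 162.5] [304. 258.] [240. 281.]
2.0 [197.8 164.4] [290. 269.] [244. 296.]
2.1 [195.7 166.5] [277. 282.] [248. 311.]
2.2 [193.7 168.8] [265. 296.] [252. 325.]
2.3 [191.9 171.3] [255. 311.] [257. 337.]
```

```bash
python3 - <<'E'
from wp import *
X,Z=-.0969,.0160
for o in ((-.0105,.004),(-.0095,-.001),(-.009,-.002),(-.004,-.002),(0,-.002),(.002,-.002)):
    a,e,G=solve(-.0565+o[0],-.011+o[1]); print(o,'a %.2f e %.2f'%(a,e),'back(-dz) %.1f down %.1f'%((G[0]-X)*1e3,-(G[1]-Z)*1e3))
E
```

```text
(-0.0105, 0.004) a 1.85 e -0.33 back(-dz) 1.4 down 9.0
(-0.0095, -0.001) a 1.91 e -0.40 back(-dz) 1.4 down 16.2
(-0.009, -0.002) a 1.90 e -0.42 back(-dz) 1.7 down 17.7
(-0.004, -0.002) a 1.59 e -0.44 back(-dz) 6.5 down 18.1
(0, -0.002) a 1.30 e -0.43 back(-dz) 10.6 down 17.8
(0.002, -0.002) a 1.13 e -0.41 back(-dz) 12.8 down 17.4
```

Down in steps, watching force.

```bash
python3 -m inch '0 0 0 0 5 -1 1; 0 0 0 0 4 0 1; 0 0 0 0 0 0 1'; python3 -m inch '0 0 0 0 3 0 1; 0 0 0 0 0 0 1'; python3 -m inch '0 0 0 0 2 0 1; 0 0 0 0 0 0 1'; python3 look.py e;python3 now.py | head -5
```

```text
clock: 8.78
eef_pos: [0.4373, 0.149, 0.1119]
tool_rot: [-0.461, -0.535, 0.536, 0.462]
ft_force: [-3.8, 3.8, 4.7]
grip_width: 0.0103
clock: 9.02
eef_pos: [0.4376, 0.149, 0.1091]
tool_rot: [-0.461, -0.535, 0.536, 0.462]
ft_force: [-3.6, 4.6, 4.5]
grip_width: 0.0104
clock: 9.28
eef_pos: [0.4379, 0.149, 0.1072]
tool_rot: [-0.461, -0.535, 0.536, 0.462]
ft_force: [-3.0, 3.8, 3.7]
grip_width: 0.0104
t 9.38 pos [0.4379 0.1491 0.1073] x [-0.148  0.989  0.   ] y [-0.002 -0.    -1.   ] F [-3.3  4.4  5.1] g 0.0103
t 9.57 pos [0.4379 0.1491 0.1073] x [-0.148  0.989  0.   ] y [-0.002 -0.    -1.   ] F [-3.8  4.1  4.3] g 0.0103
G -0.09550296278542941 0.0022819768635609083 Y -4.7336450400808916e-05
t 0.0205 bar rel seat mm [-12.7   1.2] a 2.05 e -0.36
t 0.0225 bar rel seat mm [-9.8  0.7] a 1.88 e -0.38
t 0.0245 bar rel seat mm [-7.   0.2] a 1.72 e -0.40
```

View pics/e_side.png

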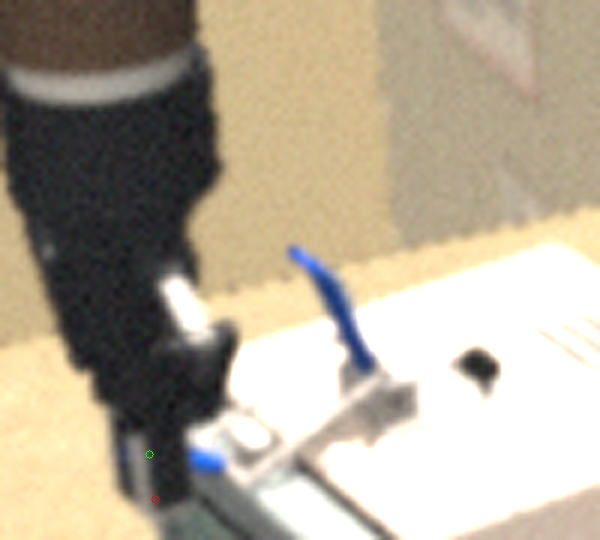

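View pics/e_top.png

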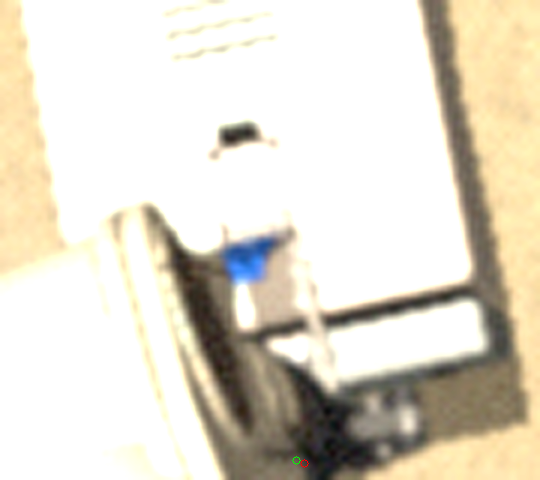

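```bash
python3 -m inch '0 0 0 0 1.5 0 1; 0 0 0 0 0 0 1'; python3 -m inch '0 0 0 0 1.5 0 1; 0 0 0 0 0 0 1'; python3 -m inch '0 0 0 0 1 0 1; 0 0 0 0 0 0 1'
```

```text
clock: 9.93
eef_pos: [0.4381, 0.1491, 0.1059]
tool_rot: [-0.461, -0.535, 0.536, 0.462]
ft_force: [-3.4, 4.2, 5.7]
grip_width: 0.0102
clock: 10.18
eef_pos: [0.4383, 0.1491, 0.1043]
tool_rot: [-0.461, -0.535, 0.536, 0.462]
ft_force: [-4.0, 4.6, 3.9]
grip_width: 0.01
clock: 10.42
eef_pos: [0.4385, 0.1492, 0.1035]
tool_rot: [-0.462, -0.536, 0.536, 0.462]
ft_force: [-3.4, 4.5, 5.5]
grip_width: 0.0104
```

```bash
for i in 1; do python3 -m inch '0 0 0 0 0 -2 1; 0 0 0 0 0 -2 1; 0 0 0 0 0 0 1'; done; python3 -m inch '0 0 0 0 0 -2 1; 0 0 0 0 0 0 1';python3 now.py | head -5; python3 look.py f side
```

```text
clock: 10.8
eef_pos: [0.4386, 0.1491, 0.1032]
tool_rot: [-0.46, -0.534, 0.538, 0.463]
ft_force: [-11.8, 2.8, 13.7]
grip_width: 0.0101
clock: 11.05
eef_pos: [0.4389, 0.1492, 0.1031]
tool_rot: [-0.459, -0.533, 0.539, 0.464]
ft_force: [-16.5, 2.5, 17.5]
grip_width: 0.01
t 11.15 pos [0.4389 0.1491 0.1031] x [-0.148  0.989  0.   ] y [-0.011 -0.001 -1.   ] F [-16.7   1.9  16.9] g 0.0101
G -0.09432357032188982 -0.0019049204804556658 Y -0.00013400237748319513
t 0.0205 bar rel seat mm [-10.9  -1.6] a 2.01 e -0.41
t 0.0225 bar rel seat mm [-8.  -2.1] a 1.85 e -0.43
t 0.0245 bar rel seat mm [-5.2 -2.5] a 1.69 e -0.44
t 11.35 pos [0.439  0.1491 0.1031] x [-0.148  0.989  0.   ] y [-0.011 -0.001 -1.   ] F [-16.3   2.4  16.7] g 0.0101
```

View pics/f_side.png

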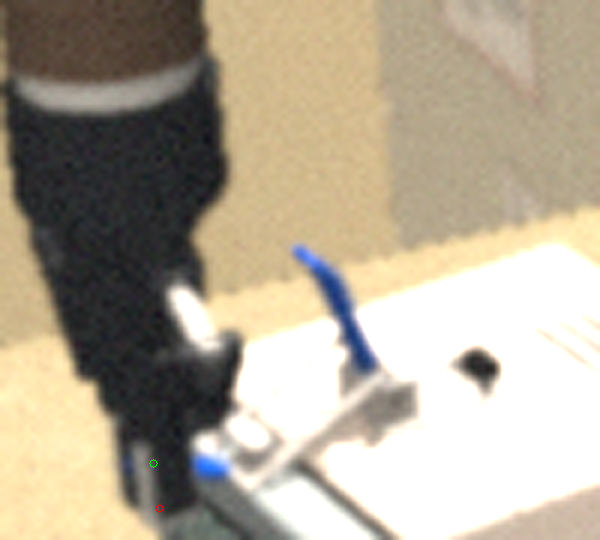

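```bash
python3 - <<'E'
from wp import *
c=bot.camera('side'); q=full(p[:15]); W=q['W']
x0,y0,s=190,165,12
P=lambda X,Y,Z: tuple(int(v) for v in (proj(c,W(X,Y,Z)+p[9:12])-(x0-.0,y0)+.5)*s)
a0=cv2.resize(c['color'][y0:y0+45,180:180+0+60] if 0 else c['color'][y0:y0+48,x0-15:x0+45],None,fx=s,fy=s,interpolation=cv2.INTER_CUBIC)
x0-=15
P=lambda X,Y,Z: tuple(int(v) for v in (proj(c,W(X,Y,Z)+p[9:12])-(x0,y0)+.5)*s)
a0=cv2.convertScaleAbs(a0,alpha=1.2)
for (bx,bz),col in (((-10,-4),(0,255,0)),((-10,8),(0,0,255))):
    B=(-.0565+bx/1e3,-.011+bz/1e3); a,e,_=solve(*B); Pv=(.015*np.cos(a),.015*np.sin(a))
    cv2.line(a0,P(B[0],-.018,B[1]),P(B[0],.018,B[1]),col,1); cv2.line(a0,P(B[0],-.018,B[1]),P(Pv[0],-.018,Pv[1]),col,1)
    cv2.line(a0,P(0,0,0),P(.058*np.cos(a),0,.058*np.sin(a)),col,1)
# hook lip top outline, door edge
l=[(-.059,.011),(-.059,-.011),(-.05,-.011),(-.05,.011)]
for u,v in zip(l,l[1:]+l[:1]): cv2.line(a0,P(*u,-.0045),P(*v,-.0045),(255,255,0),1)
cv2.line(a0,P(-.066,-.085,-.018),P(-.066,.085,-.018),(255,0,255),1)
cv2.imwrite('pics/hyp.png',a0)
E
```

```text
(no output)
```

View pics/hyp.png

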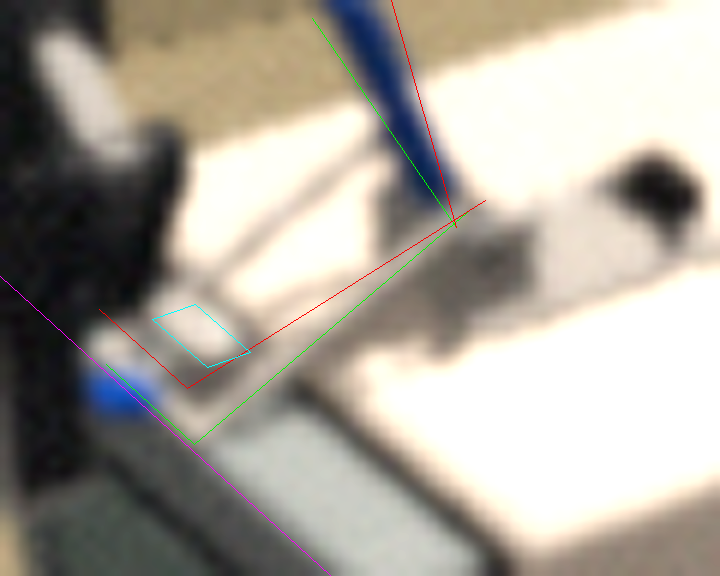

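```bash
python3 -m inch '0 0 0 0 0 3 1; 0 0 0 0 -1 2 1; 0 0 0 0 -1.5 0 1; 0 0 0 0 0 0 1'; python3 -m inch '0 0 0 0 0 -1.5 1; 0 0 0 0 0 0 1'; python3 -m inch '0 0 0 0 0 -1.5 1; 0 0 0 0 0 0 1';python3 now.py | head -5
```

```text
clock: 12.05
eef_pos: [0.4387, 0.1491, 0.1053]
tool_rot: [-0.461, -0.535, 0.536, 0.462]
ft_force: [-3.9, 4.3, 2.4]
grip_width: 0.0099
clock: 12.3
eef_pos: [0.4389, 0.1491, 0.1048]
tool_rot: [-0.46, -0.534, 0.537, 0.463]
ft_force: [-5.6, 4.4, 3.0]
grip_width: 0.0101
clock: 12.55
eef_pos: [0.4402, 0.1493, 0.1047]
tool_rot: [-0.46, -0.534, 0.537, 0.463]
ft_force: [-6.8, 3.2, 3.1]
grip_width: 0.0105
t 12.65 pos [0.4403 0.1493 0.1048] x [-0.147  0.989 -0.   ] y [-0.005 -0.001 -1.   ] F [-6.1  3.7  3. ] g 0.0101
G -0.0930435752664214 -0.00020439190298256193 Y -0.00015610963311850877
t 0.0205 bar rel seat mm [-9.8 -0.3] a 1.91 e -0.39
t 0.0225 bar rel seat mm [-6.9 -0.8] a 1.74 e -0.41
t 0.0245 bar rel seat mm [-4.1 -1.4] a 1.58 e -0.43
```

```bash
python3 -m inch '0 0 0 0 0 -2 1; 0 0 0 0 0 0 1'; python3 -m inch '0 0 0 0 0 -2 1; 0 0 0 0 0 0 1'; python3 -m inch '0 0 0 0 0 -1.5 1; 0 0 0 0 0 0 1';python3 now.py | head -5;python3 look.py g
```

```text
clock: 13.0
eef_pos: [0.4425, 0.1497, 0.1049]
tool_rot: [-0.461, -0.534, 0.537, 0.463]
ft_force: [-5.2, 4.4, 3.4]
grip_width: 0.0106
clock: 13.25
eef_pos: [0.4449, 0.1501, 0.105]
tool_rot: [-0.461, -0.535, 0.537, 0.463]
ft_force: [-5.2, 4.1, 2.4]
grip_width: 0.0104
clock: 13.5
eef_pos: [0.4466, 0.1503, 0.105]
tool_rot: [-0.461, -0.535, 0.537, 0.463]
ft_force: [-4.2, 4.5, 1.7]
grip_width: 0.0102
t 13.6 pos [0.4467 0.1503 0.1051] x [-0.147  0.989  0.   ] y [-0.003 -0.    -1.   ] F [-4.6  4.8  3.1] g 0.01
G -0.0866558132807604 7.602913416109025e-05 Y -1.579704639747409e-05
t 0.0205 bar rel seat mm [-3.3  0.2] a 1.48 e -0.40
t 0.0225 bar rel seat mm [-0.6 -0.7] a 1.31 e -0.41
t 0.0245 bar rel seat mm [ 2.  -1.7] a 1.12 e -0.41
t 13.8 pos [0.4467 0.1503 0.1051] x [-0.148  0.989  0.   ] y [-0.003 -0.    -1.   ] F [-3.9  4.5  2.6] g 0.0102
```

View pics/g_side.png

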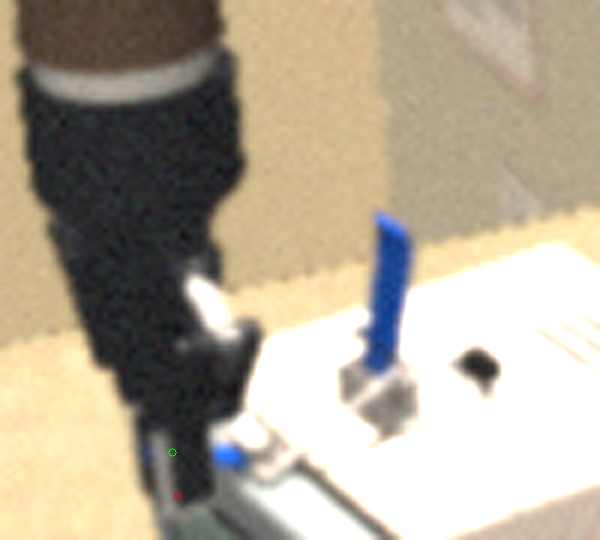

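View pics/g_top.png

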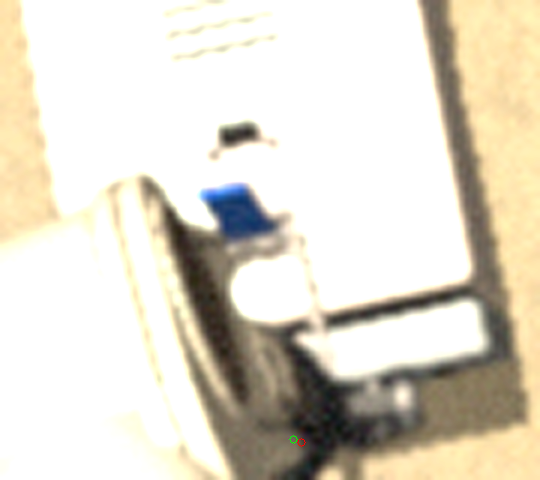

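```bash
python3 -m inch '0 0 0 0 0 -1.5 1; 0 0 0 0 0 0 1'; python3 -m inch '0 0 0 0 0 -1.5 1; 0 0 0 0 0 0 1'; python3 now.py | head -5
```

```text
clock: 14.15
eef_pos: [0.4475, 0.1505, 0.105]
tool_rot: [-0.461, -0.534, 0.537, 0.463]
ft_force: [-6.1, 4.1, 3.3]
grip_width: 0.0105
clock: 14.4
eef_pos: [0.4476, 0.1505, 0.1047]
tool_rot: [-0.46, -0.534, 0.538, 0.463]
ft_force: [-8.3, 4.3, 5.0]
grip_width: 0.0101
t 14.5 pos [0.4476 0.1505 0.1047] x [-0.148  0.989  0.   ] y [-0.007 -0.001 -1.   ] F [-7.7  3.   5. ] g 0.0103
G -0.08565327722215911 -0.00026021426233868716 Y -2.3186203804651667e-05
t 0.0205 bar rel seat mm [-2.3 -0.1] a 1.41 e -0.40
t 0.0225 bar rel seat mm [ 0.4 -1. ] a 1.24 e -0.41
t 0.0245 bar rel seat mm [ 3.  -2.1] a 1.04 e -0.40
```

```bash
python3 -m inch '0 0 0 0 -1.5 0 1; 0 0 0 0 0 0 1'; python3 -m inch '0 0 0 0 -1.5 0 1; 0 0 0 0 0 0 1'; python3 now.py | sed -n '2,5p'
```

```text
clock: 14.85
eef_pos: [0.4476, 0.1505, 0.1059]
tool_rot: [-0.46, -0.534, 0.538, 0.463]
ft_force: [-7.8, 4.2, 2.1]
grip_width: 0.0103
clock: 15.1
eef_pos: [0.4477, 0.1505, 0.1072]
tool_rot: [-0.46, -0.534, 0.538, 0.463]
ft_force: [-6.2, 4.2, 1.1]
grip_width: 0.0102
G -0.08551092080848874 0.002231606096022243 Y -4.619721066076443e-05
t 0.0205 bar rel seat mm [-2.5  1.6] a 1.38 e -0.37
t 0.0225 bar rel seat mm [0.2 0.6] a 1.20 e -0.38
t 0.0245 bar rel seat mm [ 2.7 -0.6] a 1.01 e -0.37
```

```bash
python3 -m inch '0 0 0 0 -1.5 0 1; 0 0 0 0 0 0 1'; python3 now.py | sed -n '2,5p'; python3 look.py i side
```

```text
clock: 15.55
eef_pos: [0.4478, 0.1505, 0.1086]
tool_rot: [-0.46, -0.534, 0.538, 0.463]
ft_force: [-5.0, 5.6, -0.4]
grip_width: 0.0106
G -0.08545386403772229 0.003503236831997464 Y -4.342950522779644e-05
t 0.0205 bar rel seat mm [-2.6  2.5] a 1.36 e -0.36
t 0.0225 bar rel seat mm [0.  1.4] a 1.19 e -0.36
t 0.0245 bar rel seat mm [2.6 0.2] a 0.99 e -0.36
t 15.85 pos [0.4478 0.1505 0.1085] x [-0.148  0.989  0.   ] y [-0.008 -0.001 -1.   ] F [-6.1  5.5 -0.2] g 0.0107
```

View pics/i_side.png

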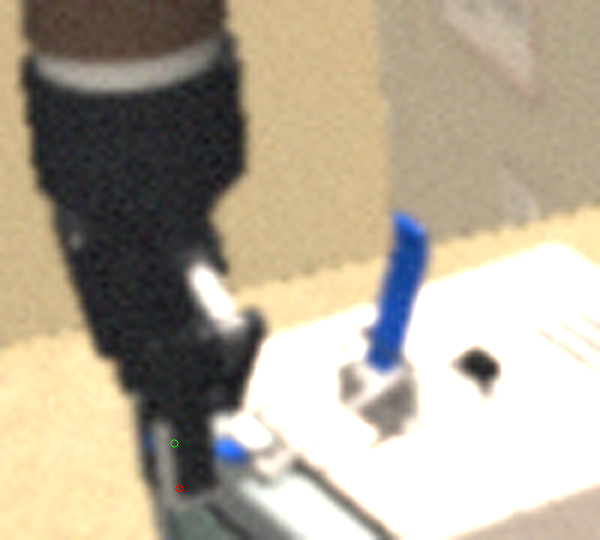

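```bash
python3 -m inch '0 0 0 0 -2 0 1; 0 0 0 0 0 0 1'; python3 now.py | sed -n '2,5p'
```

```text
clock: 16.15
eef_pos: [0.4479, 0.1505, 0.1103]
tool_rot: [-0.46, -0.534, 0.538, 0.463]
ft_force: [-4.5, 4.8, -1.9]
grip_width: 0.0103
G -0.0853377000178968 0.005220134599434184 Y -5.346794900937431e-05
t 0.0205 bar rel seat mm [-2.7  3.7] a 1.34 e -0.34
t 0.0225 bar rel seat mm [-0.1  2.6] a 1.16 e -0.34
t 0.0245 bar rel seat mm [2.4 1.3] a 0.97 e -0.34
```

```bash
python3 -m inch '0 0 0 0 -2 0 1; 0 0 0 0 0 0 1'; python3 now.py | sed -n '2,5p'
```

```text
clock: 16.6
eef_pos: [0.4478, 0.1505, 0.1117]
tool_rot: [-0.46, -0.533, 0.538, 0.463]
ft_force: [-3.1, 4.8, -5.2]
grip_width: 0.0104
G -0.08534696057871309 0.006716706523133331 Y -6.575474278400391e-05
t 0.0205 bar rel seat mm [-3.   4.7] a 1.33 e -0.32
t 0.0225 bar rel seat mm [-0.4  3.6] a 1.15 e -0.32
t 0.0245 bar rel seat mm [2.1 2.2] a 0.96 e -0.32
```

```bash
python3 -m inch '0 0 0 0 2.5 0 1; 0 0 0 0 0 0 1; 0 0 0 0 0 0 0.7; 0 0 0 0 0 0 0.5; 0 0 0 0 0 0 0.4; 0 0 0 0 0 0 0.4; 0 0 0 0 0 0 0.4;0 0 0 0 0 0 0.4'; python3 look.py j side
```

```text
clock: 17.8
eef_pos: [0.4511, 0.1509, 0.1119]
tool_rot: [0.462, 0.536, -0.536, -0.462]
ft_force: [-0.3, -0.6, -0.0]
grip_width: 0.0511
t 17.9 pos [0.4511 0.1509 0.1118] x [-0.147  0.989 -0.   ] y [ 0. -0. -1.] F [-0.4 -1.  -0. ] g 0.0511
```

View pics/j_side.png

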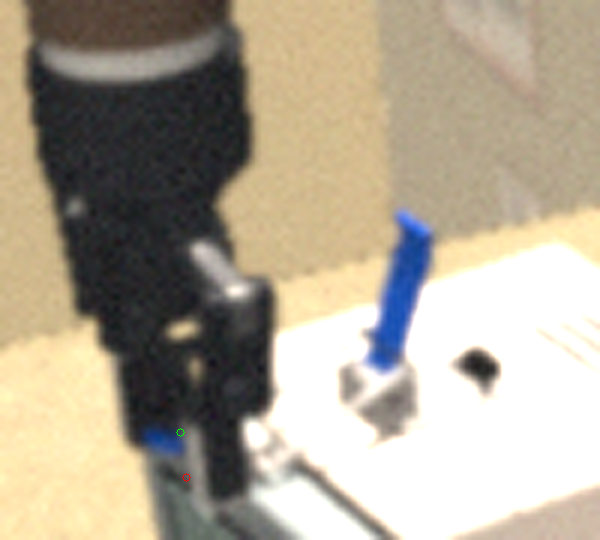

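```bash
python3 -m inch '0 0 0 0 -15 0 0.4; 0 0 0 0 -35 2 0.4; 0 0 0 0 -40 0 0.7; 0 0 0 0 -38 0 1; -9 0 0 0 0 0 1; -9 0 0 0 0 0 1; -9 0 0 0 0 0 1; -9 0 0 0 0 0 1; -9 0 0 0 0 0 1; 0 0 0 0 0 0 1'
cat > press.py <<'E'
from wp import *
import sys
h=.002
def tgt(a,off=0,L=.045):
    th=min(a,np.pi/4); n=np.array([-np.sin(a),np.cos(a)]); u=np.array([np.cos(a),np.sin(a)])
    C=L*u+(h+off)*n
    if a>th: C=(L-.003)*u+(h+off)*n-.011*np.array([np.cos(th),np.sin(th)])
    return C,th
def show(seq):
    pos,M=st(); c,s=np.cos(p[2]),np.sin(p[2]); d=pos-np.r_[p[0],p[1],.124]
    cur=np.array([c*d[0]+s*d[1],d[2]]); Y=-s*d[0]+c*d[1]; th=np.arctan2(M[:,1]@[c,s,0],-M[2,1])
    print('cur',np.round(cur*1e3,1),'Y',round(Y*1e3,1),'th',round(np.degrees(th),1),'yaw',np.degrees(np.arctan2(-M[0,0],M[1,0])))
    for a,off in seq:
        C,t2=tgt(a,off); dl=(C-cur)*1e3
        ty=np.array([np.sin(th),-np.cos(th)]); tz=np.array([-np.cos(th),-np.sin(th)])
        print('a %.2f off %.0f'%(a,off*1e3),'C',np.round(C*1e3,1),'row ax %.1f dy %.1f dz %.1f'%(np.degrees(th-t2),dl@ty,dl@tz))
        cur=C;th=t2
if __name__=='__main__': show([(1.2,.03),(1.2,.012)]+[(a,0.0) for a in np.arange(1.2,-.01,-.1)])
E
python3 press.py; python3 look.py k
```

```text
clock: 19.2
eef_pos: [0.4431, 0.1484, 0.233]
tool_rot: [0.602, 0.698, -0.295, -0.252]
ft_force: [0.1, -0.2, -0.3]
grip_width: -0.0001
t 19.3 pos [0.4499 0.1513 0.2414] x [-0.148  0.989  0.001] y [ 0.699  0.105 -0.707] F [ 0.9 -0.2  0.9] g -0.0003
cur [-83.4 117.4] Y 0.5 th 45.0 yaw 8.498512433336616
a 1.20 off 30 C [-22.4  43. ] row ax 0.0 dy 95.7 dz 9.5
a 1.20 off 12 C [-5.6 36.4] row ax 0.0 dy 16.5 dz -7.3
a 1.20 off 0 C [ 5.6 32.1] row ax 0.0 dy 11.0 dz -4.8
a 1.10 off 0 C [ 9.5 30.6] row ax 0.0 dy 3.9 dz -1.7
a 1.00 off 0 C [13.2 28.6] row ax 0.0 dy 4.0 dz -1.3
a 0.90 off 0 C [16.8 26.4] row ax 0.0 dy 4.1 dz -0.9
a 0.80 off 0 C [20.  23.7] row ax 0.0 dy 4.2 dz -0.5
a 0.70 off 0 C [33.1 30.5] row ax 4.9 dy 4.5 dz -14.0
a 0.60 off 0 C [36.  27.1] row ax 5.7 dy 4.5 dz 0.0
a 0.50 off 0 C [38.5 23.3] row ax 5.7 dy 4.5 dz 0.0
a 0.40 off 0 C [40.7 19.4] row ax 5.7 dy 4.5 dz 0.0
a 0.30 off 0 C [42.4 15.2] row ax 5.7 dy 4.5 dz 0.0
a 0.20 off 0 C [43.7 10.9] row ax 5.7 dy 4.5 dz 0.0
a 0.10 off 0 C [44.6  6.5] row ax 5.7 dy 4.5 dz 0.0
a -0.00 off 0 C [45.  2.] row ax 5.7 dy 4.5 dz 0.0
t 19.4 pos [0.4522 0.152  0.2438] x [-0.147  0.989  0.002] y [ 0.702  0.106 -0.704] F [ 0.6  0.1 -0.1] g 0.0001
```

View pics/k_side.png

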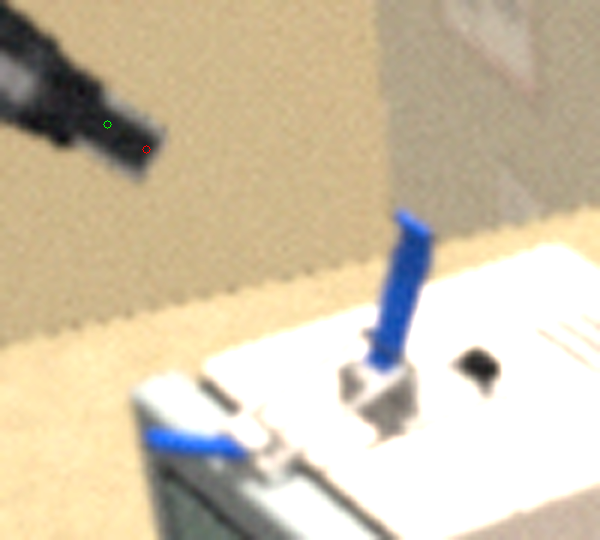

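View pics/k_top.png

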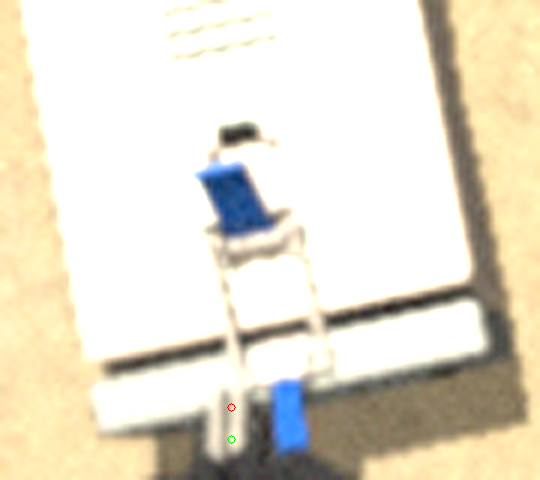

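```bash
cat > press2.py <<'E'
from press import *
import press
def tgt(a,off=0):
    L=.036+.008*max(0,.8-a)/.8
    th=min(a,np.pi/4); n=np.array([-np.sin(a),np.cos(a)]); u=np.array([np.cos(a),np.sin(a)])
    lift=.011*np.sin(a-th) # corner protrusion
    return L*u+(h+off+lift)*n,th
press.tgt=tgt
seq=[(1.2,.03),(1.2,.012)]+[(a,0.0) for a in np.arange(1.2,-.01,-.1)]
s0=int(sys.argv[1]) if len(sys.argv)>1 else 0
show(seq[s0:])
E
python3 press2.py
```

```text
t 19.6 pos [0.4508 0.1512 0.2415] x [-0.147  0.989  0.001] y [ 0.7    0.104 -0.706] F [-0.6  0.3 -0.3] g 0.0
cur [-82.5 117.5] Y 0.3 th 45.1 yaw 8.439844239755034
a 1.20 off 30 C [-20.9  46.8] row ax 0.1 dy 93.6 dz 6.6
a 1.20 off 12 C [-4.1 40.2] row ax 0.0 dy 16.5 dz -7.3
a 1.20 off 0 C [ 7.1 35.9] row ax 0.0 dy 11.0 dz -4.8
a 1.10 off 0 C [11.5 34.5] row ax 0.0 dy 4.1 dz -2.2
a 1.00 off 0 C [15.8 32.6] row ax 0.0 dy 4.4 dz -1.7
a 0.90 off 0 C [19.8 30.2] row ax 0.0 dy 4.6 dz -1.1
a 0.80 off 0 C [23.5 27.3] row ax 0.0 dy 4.7 dz -0.6
a 0.70 off 0 C [27.  25.4] row ax 4.9 dy 3.8 dz -1.1
a 0.60 off 0 C [30.2 23.1] row ax 5.7 dy 3.8 dz -1.0
a 0.50 off 0 C [33.3 20.5] row ax 5.7 dy 3.9 dz -1.0
a 0.40 off 0 C [36.1 17.4] row ax 5.7 dy 4.0 dz -1.0
a 0.30 off 0 C [38.6 14. ] row ax 5.7 dy 4.1 dz -1.0
a 0.20 off 0 C [40.8 10.3] row ax 5.7 dy 4.2 dz -1.0
a 0.10 off 0 C [42.6  6.3] row ax 5.7 dy 4.3 dz -1.0
a -0.00 off 0 C [44.  2.] row ax 5.7 dy 4.4 dz -1.0
```

```bash
python3 -m inch '0 0 0 0 31 2 1; 0 0 0 0 31 2 1; 0 0 0 0 31 2 1; 0 0 0 0 0 0 1; 0 0 0 0 0 0 1'; python3 press2.py 1 | head -5;  python3 look.py l
```

```text
clock: 20.23
eef_pos: [0.5102, 0.1597, 0.1701]
tool_rot: [0.603, 0.7, -0.29, -0.25]
ft_force: [-0.8, -0.4, -1.0]
grip_width: -0.0001
t 20.32 pos [0.5102 0.1599 0.1711] x [-0.147  0.989  0.   ] y [ 0.7    0.105 -0.706] F [ 0.3  0.4 -0.8] g 0.0001
cur [-22.5  47.1] Y 0.4 th 45.1 yaw 8.476443822347532
a 1.20 off 12 C [-4.1 40.2] row ax 0.1 dy 17.8 dz -8.1
a 1.20 off 0 C [ 7.1 35.9] row ax 0.0 dy 11.0 dz -4.8
a 1.10 off 0 C [11.5 34.5] row ax 0.0 dy 4.1 dz -2.2
t 20.43 pos [0.5101 0.16   0.1712] x [-0.148  0.989  0.001] y [ 0.701  0.105 -0.706] F [ 1.   0.8 -0.9] g -0.0001
```

View pics/l_side.png

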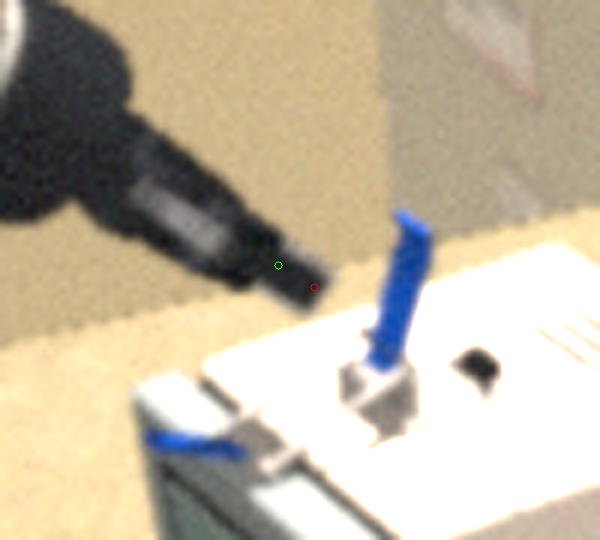

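View pics/l_top.png

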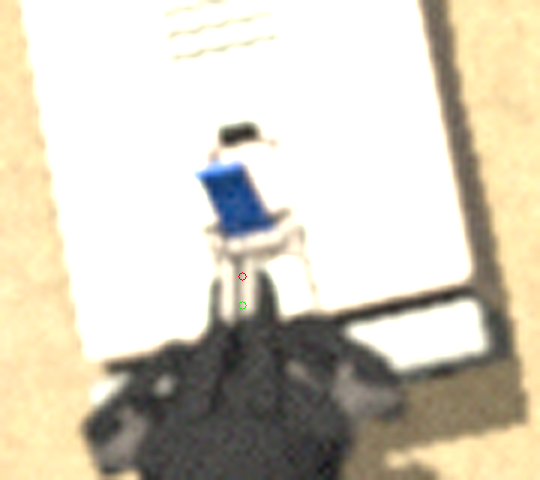

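```bash
python3 -m inch '0 0 0 0 9 -4 1; 0 0 0 0 9 -4 1; 0 0 0 0 0 0 1'; python3 -m inch '0 0 0 0 4 -2 1; 0 0 0 0 4 -2 1; 0 0 0 0 0 0 1';  python3 -m inch '0 0 0 0 4 -2 1; 0 0 0 0 0 0 1'; python3 press2.py 2 | head -6;  python3 look.py m side
```

```text
clock: 20.9
eef_pos: [0.5289, 0.1625, 0.1624]
tool_rot: [0.603, 0.7, -0.29, -0.25]
ft_force: [-0.1, -0.3, 0.2]
grip_width: 0.0003
clock: 21.28
eef_pos: [0.5368, 0.1637, 0.1598]
tool_rot: [0.603, 0.7, -0.29, -0.25]
ft_force: [0.1, -0.4, -0.2]
grip_width: -0.0
clock: 21.52
eef_pos: [0.5408, 0.1643, 0.1583]
tool_rot: [0.603, 0.7, -0.29, -0.25]
ft_force: [-0.4, 0.5, 0.1]
grip_width: 0.0002
t 21.62 pos [0.5407 0.1643 0.1585] x [-0.147  0.989  0.   ] y [ 0.699  0.104 -0.707] F [ 0.2 -0.   0.5] g -0.0001
cur [ 8.4 34.5] Y 0.4 th 45.0 yaw 8.467940122486981
a 1.20 off 0 C [ 7.1 35.9] row ax 0.0 dy -1.9 dz -0.0
a 1.10 off 0 C [11.5 34.5] row ax 0.0 dy 4.1 dz -2.2
a 1.00 off 0 C [15.8 32.6] row ax 0.0 dy 4.4 dz -1.7
a 0.90 off 0 C [19.8 30.2] row ax 0.0 dy 4.6 dz -1.1
t 21.73 pos [0.5407 0.1643 0.1586] x [-0.147  0.989  0.   ] y [ 0.7    0.104 -0.707] F [0.1 0.4 0.5] g -0.0002
```

View pics/m_side.png

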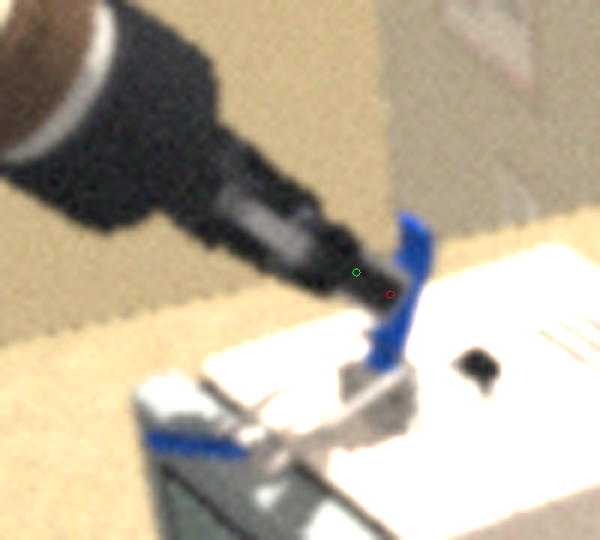

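Near contact. Continue along the arc in small calls.

```bash
python3 -m inch '0 0 0 0 2.5 -1.5 1; 0 0 0 0 2.5 -1 1; 0 0 0 0 0 0 1'; python3 -m inch '0 0 0 0 2.2 -1 1; 0 0 0 0 2.2 -0.7 1; 0 0 0 0 0 0 1'; python3 look.py n; python3 press2.py 3 | head -4
```

```text
clock: 22.15
eef_pos: [0.5454, 0.165, 0.1563]
tool_rot: [0.603, 0.7, -0.29, -0.25]
ft_force: [-5.7, -0.4, 2.7]
grip_width: 0.0001
clock: 22.52
eef_pos: [0.5493, 0.1656, 0.1541]
tool_rot: [0.603, 0.7, -0.291, -0.25]
ft_force: [-4.9, -1.1, 3.0]
grip_width: -0.0001
t 22.62 pos [0.5493 0.1657 0.1541] x [-0.148  0.989 -0.   ] y [ 0.698  0.104 -0.708] F [-6.5 -0.6  3.6] g -0.0
t 22.82 pos [0.5493 0.1657 0.1541] x [-0.148  0.989 -0.   ] y [ 0.698  0.104 -0.708] F [-6.3 -0.3  3.4] g -0.0003
cur [17.  30.1] Y 0.5 th 44.9 yaw 8.506838734061127
a 1.10 off 0 C [11.5 34.5] row ax -0.1 dy -7.0 dz 0.8
a 1.00 off 0 C [15.8 32.6] row ax 0.0 dy 4.4 dz -1.7
```

View pics/n_side.png

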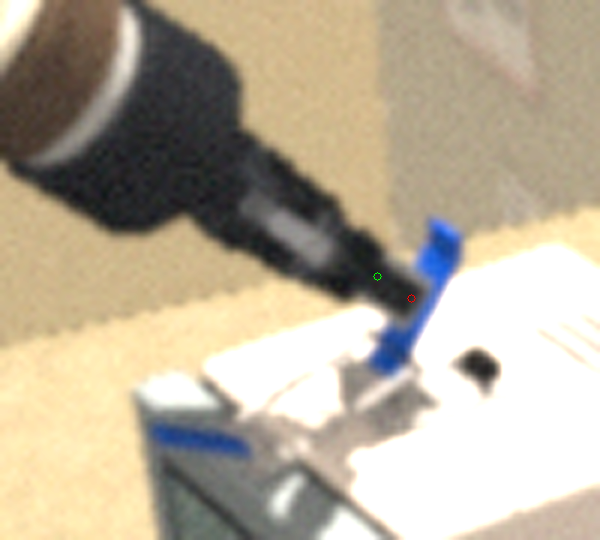

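```bash
python3 -m inch '0 0 0 0 2.3 -1.2 1; 0 0 0 0 2.3 -1.2 1; 0 0 0 0 2.3 -1 1; 0 0 0 0 0 0 1'; python3 -m inch '2.5 0 0 0 2 -1 1; 2.5 0 0 0 2 -1 1; 2.8 0 0 0 2 -1 1; 2.8 0 0 0 2 -1 1; 0 0 0 0 0 0 1'; python3 look.py o; python3 press2.py 6 | head -12
```

```text
clock: 23.32
eef_pos: [0.5547, 0.1665, 0.1498]
tool_rot: [0.602, 0.699, -0.292, -0.251]
ft_force: [-9.9, -0.5, 2.9]
grip_width: -0.0001
clock: 23.95
eef_pos: [0.5644, 0.1679, 0.148]
tool_rot: [0.577, 0.669, -0.355, -0.306]
ft_force: [-6.8, -0.9, 5.1]
grip_width: 0.0001
t 24.05 pos [0.5644 0.1679 0.1481] x [-0.148  0.989 -0.   ] y [ 0.556  0.083 -0.827] F [-6.  -1.3  3.6] g -0.0001
t 24.25 pos [0.5643 0.1679 0.1481] x [-0.148  0.989 -0.   ] y [ 0.557  0.083 -0.827] F [-6.2 -0.8  3.6] g -0.0
cur [32.3 24.1] Y 0.6 th 34.2 yaw 8.505320609302377
a 0.80 off 0 C [23.5 27.3] row ax -10.8 dy -7.6 dz 5.4
a 0.70 off 0 C [27.  25.4] row ax 4.9 dy 3.8 dz -1.1
a 0.60 off 0 C [30.2 23.1] row ax 5.7 dy 3.8 dz -1.0
a 0.50 off 0 C [33.3 20.5] row ax 5.7 dy 3.9 dz -1.0
a 0.40 off 0 C [36.1 17.4] row ax 5.7 dy 4.0 dz -1.0
a 0.30 off 0 C [38.6 14. ] row ax 5.7 dy 4.1 dz -1.0
a 0.20 off 0 C [40.8 10.3] row ax 5.7 dy 4.2 dz -1.0
a 0.10 off 0 C [42.6  6.3] row ax 5.7 dy 4.3 dz -1.0
a -0.00 off 0 C [44.  2.] row ax 5.7 dy 4.4 dz -1.0
```

View pics/o_side.png

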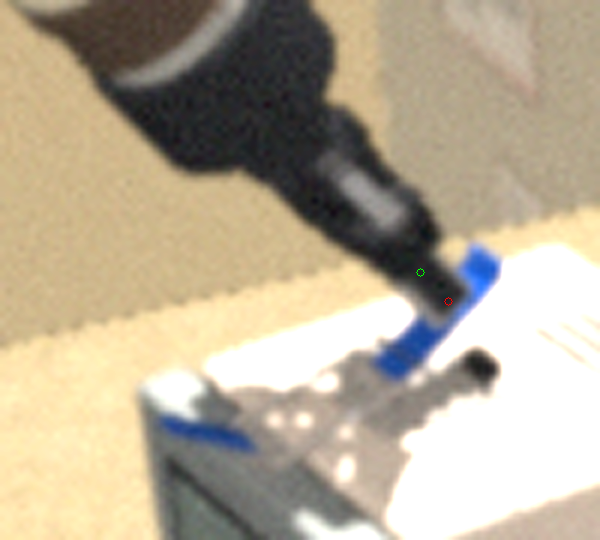

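View pics/o_top.png

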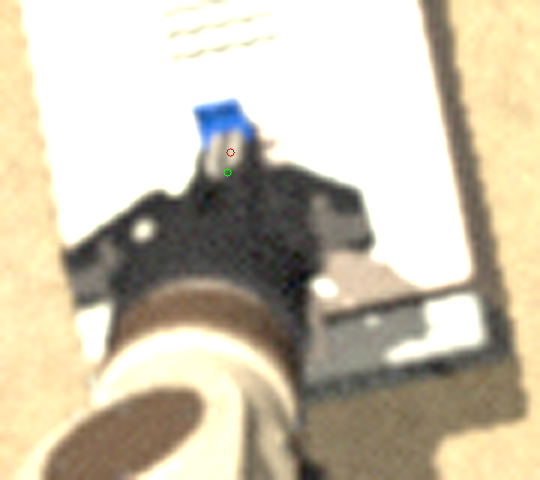

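```bash
python3 -m inch '3 0 0 0 2 -0.3 1; 3 0 0 0 2 -0.3 1; 0 0 0 0 0 0 1'; python3 -m inch '2.8 0 0 0 2 0 1; 2.8 0 0 0 2 0 1; 2.8 0 0 0 2 -0.2 1; 2.8 0 0 0 2 -0.2 1; 0 0 0 0 0 0 1'; python3 look.py q; python3 press2.py 10 | head -12
```

```text
clock: 24.62
eef_pos: [0.5683, 0.1685, 0.146]
tool_rot: [0.561, 0.65, -0.388, -0.335]
ft_force: [-5.0, -0.2, 4.9]
grip_width: -0.0001
clock: 25.25
eef_pos: [0.573, 0.1692, 0.1391]
tool_rot: [0.526, 0.61, -0.449, -0.387]
ft_force: [-0.4, 0.7, 2.2]
grip_width: 0.0
t 25.35 pos [0.5727 0.1691 0.1391] x [-0.147  0.989  0.   ] y [ 0.295  0.044 -0.955] F [0.  0.4 1.1] g 0.0002
t 25.55 pos [0.5719 0.1689 0.1389] x [-0.147  0.989 -0.   ] y [ 0.293  0.044 -0.955] F [ 0.8 -0.3  1.2] g -0.0001
cur [39.9 14.9] Y 0.5 th 17.3 yaw 8.469082167051269
a 0.40 off 0 C [36.1 17.4] row ax -5.7 dy -3.5 dz 2.9
a 0.30 off 0 C [38.6 14. ] row ax 5.7 dy 4.1 dz -1.0
a 0.20 off 0 C [40.8 10.3] row ax 5.7 dy 4.2 dz -1.0
a 0.10 off 0 C [42.6  6.3] row ax 5.7 dy 4.3 dz -1.0
a -0.00 off 0 C [44.  2.] row ax 5.7 dy 4.4 dz -1.0
```

View pics/q_side.png

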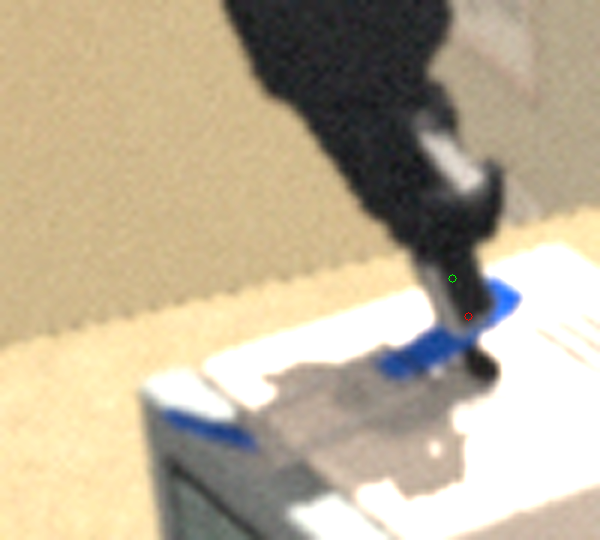

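```bash
python3 -m inch '3 0 0 0 2 0 1; 3 0 0 0 2 0 1; 3 0 0 0 2 0 1; 0 0 0 0 0 0 1'; python3 -m inch '3 0 0 0 1.5 0 1; 3 0 0 0 1.5 0 1; 0 0 0 0 0 0 1'; python3 look.py r; python3 press2.py 14
```

```text
clock: 26.05
eef_pos: [0.5738, 0.1692, 0.1326]
tool_rot: [0.494, 0.572, -0.496, -0.427]
ft_force: [0.2, 0.3, 1.3]
grip_width: 0.0003
clock: 26.42
eef_pos: [0.5738, 0.1691, 0.1293]
tool_rot: [0.471, 0.546, -0.525, -0.453]
ft_force: [-0.6, -0.4, 0.6]
grip_width: 0.0002
t 26.52 pos [0.5731 0.1691 0.1295] x [-0.147  0.989 -0.   ] y [ 0.038  0.006 -0.999] F [ 0.3  0.3 -0.2] g 0.0
t 26.73 pos [0.5732 0.1692 0.1301] x [-0.147  0.989 -0.   ] y [ 0.038  0.006 -0.999] F [-0.8 -0.2 -0.4] g -0.0003
cur [41.2  6.1] Y 0.6 th 2.2 yaw 8.481708513626781
a -0.00 off 0 C [44.  2.] row ax 2.2 dy 4.2 dz -2.6
```

View pics/r_side.png

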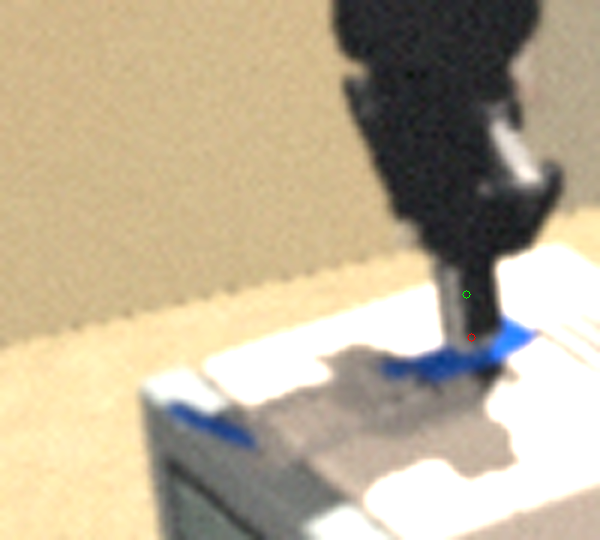

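Lever nearly down; now step down slowly, watching the force.

```bash
python3 -m inch '2 0 0 0 1 0 1; 0 0 0 0 1 0 1; 0 0 0 0 0 0 1'; python3 -m inch '0 0 0 0 0.7 0 1; 0 0 0 0 0 0 1';  python3 -m inch '0 0 0 0 0.7 0 1; 0 0 0 0 0 0 1'
```

```text
clock: 27.1
eef_pos: [0.5735, 0.1692, 0.1279]
tool_rot: [0.463, 0.537, -0.535, -0.461]
ft_force: [0.3, 0.2, -0.1]
grip_width: -0.0001
clock: 27.35
eef_pos: [0.5735, 0.1692, 0.1273]
tool_rot: [0.463, 0.537, -0.535, -0.461]
ft_force: [0.1, 0.7, -0.0]
grip_width: 0.0
clock: 27.6
eef_pos: [0.5737, 0.1692, 0.1266]
tool_rot: [0.462, 0.536, -0.535, -0.461]
ft_force: [0.5, -0.0, 0.0]
grip_width: 0.0001
```

```bash
python3 -m inch '0 0 0 0 0.7 0 1; 0 0 0 0 0 0 1';  python3 -m inch '0 0 0 0 0.7 0 1; 0 0 0 0 0 0 1'; python3 -m inch '0 0 0 0 0.5 0 1; 0 0 0 0 0 0 1'
```

```text
clock: 27.85
eef_pos: [0.5738, 0.1692, 0.1261]
tool_rot: [0.463, 0.537, -0.535, -0.461]
ft_force: [-1.5, 0.2, 2.0]
grip_width: 0.0002
clock: 28.1
eef_pos: [0.5738, 0.1692, 0.126]
tool_rot: [0.463, 0.537, -0.534, -0.461]
ft_force: [-1.6, -0.5, 5.1]
grip_width: -0.0001
clock: 28.35
eef_pos: [0.5738, 0.1692, 0.126]
tool_rot: [0.463, 0.537, -0.534, -0.461]
ft_force: [-3.5, -0.2, 7.6]
grip_width: -0.0003
```

```bash
python3 -m inch '0 0 0 0 1 0 1; 0 0 0 0 0 0 1';  python3 -m inch '0 0 0 0 0.8 0 1; 0 0 0 0 0 0 1'; python3 -m inch '0 0 0 0 0.6 0 1; 0 0 0 0 0 0 1'
```

```text
clock: 28.6
eef_pos: [0.5738, 0.1693, 0.126]
tool_rot: [0.463, 0.537, -0.534, -0.461]
ft_force: [-4.3, -1.4, 11.3]
grip_width: 0.0001
clock: 28.85
eef_pos: [0.5738, 0.1693, 0.1259]
tool_rot: [0.463, 0.537, -0.534, -0.46]
ft_force: [-5.2, -2.5, 15.6]
grip_width: 0.0001
clock: 29.1
eef_pos: [0.5738, 0.1693, 0.1259]
tool_rot: [0.463, 0.537, -0.534, -0.46]
ft_force: [-6.3, -1.0, 18.1]
grip_width: 0.0002
```

```bash
python3 -m inch '0 0 0 0 0.3 0 1; 0 0 0 0 0 0 1; 0 0 0 0 0 0 1; 0 0 0 0 0 0 1'; python3 look.py s; python3 -m inch '0 0 0 0 -2 0 1; 0 0 0 0 -10 0 1; 0 0 0 0 -30 0 1; 0 0 0 0 -50 0 1; 0 0 0 0 -40 20 1; 0 0 0 20 0 50 1; 0 0 0 40 0 40 1;0 0 0 40 0 40 1; 0 0 0 0 0 0 1;0 0 0 0 0 0 1'; python3 look.py t
```

```text
clock: 29.6
eef_pos: [0.5739, 0.1693, 0.1259]
tool_rot: [0.463, 0.537, -0.534, -0.46]
ft_force: [-7.0, -2.0, 19.1]
grip_width: 0.0001
t 29.7 pos [0.5739 0.1693 0.1259] x [-0.147  0.989  0.   ] y [ 0.006  0.001 -1.   ] F [-7.  -1.6 18.3] g -0.0001
clock: 31.05
eef_pos: [0.4106, 0.2462, 0.2537]
tool_rot: [0.463, 0.537, -0.535, -0.46]
ft_force: [0.5, -0.5, 0.7]
grip_width: 0.0003
t 31.15 pos [0.4111 0.2455 0.2534] x [-0.146  0.989 -0.   ] y [ 0.004  0.    -1.   ] F [ 0.4 -0.5 -0.6] g 0.0
```

View pics/t_side.png

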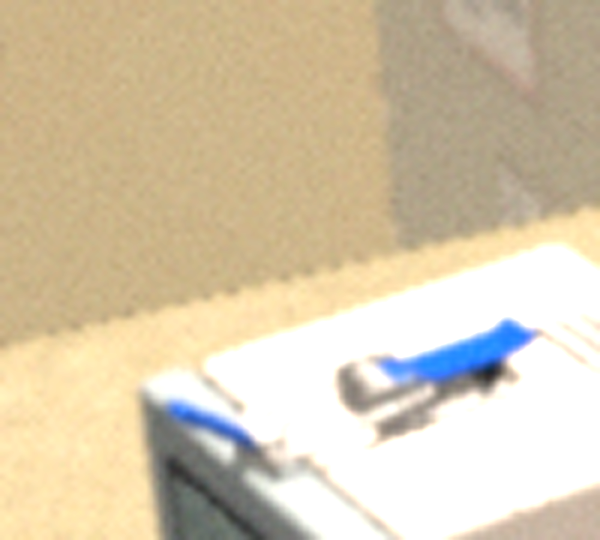

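View pics/t_top.png

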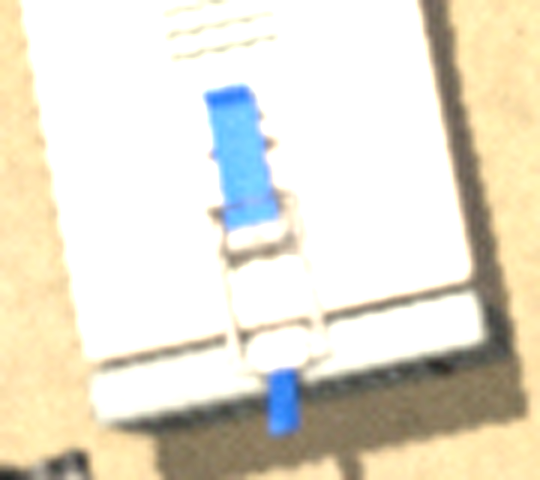

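```bash
python3 -c "
from workcell import bot
print(bot.job_done())"
```

```text
the job is handed in; nothing more can be done
None
```

The draw latch is closed and the door looks shut in both camera views; I handed the job in at about 31 s of the 72 s allowed. No verdict was reported.

**Hooking the loop:** I pinched the blue tab, brought the bar down in front of the hook and drew it back under the lip. The first draw-back stopped on something, most likely the door's top front edge. The wrist read about 17 N sideways and 17 N upward (roughly 24 N in all). I backed off, rose about 2.5 mm and drew back freely. The bar stopped where the seat point should be, with the lever at about 1.2 rad, as the text says. A small upward tug met growing resistance, which fits the bar being under the lip. After letting go, the top picture showed no bar above or in front of the lip.

**Pressing the lever:** The shut fingers swung it down with at most about 10 N. Held on the stop, the push was about 19 N straight down (20 N with the sideways part) for roughly half a second, then I moved clear.

**Last checks:** After letting go:
- The lever lies level.
- The bar is hidden under the lip.
- The gap between door and chamber has narrowed.
- The wrist force is back to noise (under 1 N), with the arm clear of the chamber.

**What I could not confirm:**
- I had no readout of the lever and door angles, so "shut" is judged from the pictures.
- My height estimate for the bar was about 3 mm too high, judging by the door and lip contacts.
- I kept the arm away from the bystanders but did not measure them again at the end.

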